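# Load the tile kiln and switch it on

## Task

Load the small clamshell kiln for a glaze firing: set every glazed tile on the sheet flat on top of a kiln stilt of its own, centred and resting on the stilt's three pins, clear of the shelf (either face up, any stilt). Then swing the hood gently all the way shut, so that its tab drops behind the front rim, lay the small fire-brick flat and centred on the raised vent collar on top of the hood, and last throw the isolator switch fully over to switch the kiln on. Leave the other things on the bench where they are.

Things in the scene. Friction and masses are not known exactly. Their poses are not given: they have to be found in the camera images.
- kiln: Clamshell kiln, fixed; grey base 316 mm (x) by 246 mm (y), 52 mm high. Origin: centre of its underside, on the bench; z up, y from its front (rim and handle side) to the hinge side; at yaw 0 the hinge is to the robot's left (+y). Shelf 250 x 180 mm, centred, top 65 mm above the bench. Front steel rim at y = -0.12, top at 66 mm. Inside of the hood: 262 x 192 mm, centred on the shelf, 75 mm high.
- hood (a joint): Hood angle, rad: 0 = fully shut (tab behind the front rim), stop at 1.85 (leaning back past upright, clear of the shelf); starts at 1.6 to 1.8. A 1.2 kg steel box, 310 x 240 x 100 mm, open below. A stiff hinge (1.7 N m of friction) keeps it wherever it is left: guide it down all the way. The handle needs about 6 N when upright, almost nothing near shut.
- hood_bar (a point): Middle of the hood's black handle bar: 12 mm thick, 110 mm long, parallel to the kiln's x, 38 mm out from the hood's front wall, 20 mm below its top, on a post at each end. About 0.33 m above the bench with the hood open (the wall is then below it), 0.146 m with it shut (then out beyond the kiln's front).
- hood_hinge (a point): Middle of the hinge line, which runs along the kiln's x axis, 120 mm from the kiln's centre along its y, 66 mm above the bench. With the hood shut the handle bar is 278 mm from it along the kiln's -y and 80 mm above it.
- stilt0: White ceramic three-armed kiln stilt, loose on the kiln shelf, 18 mm high, 50 g. Origin: centre of its underside; z up. Its three upright pins (5.6 mm thick) stand 17 mm from its centre at 0, 120 and 240 degrees from its x axis; their tips, 18 mm above the shelf, carry the tile. The six stand in two rows of three, about 80 mm apart along the kiln's x, 90 mm along its y.
- stilt1: White ceramic three-armed kiln stilt, loose on the kiln shelf, 18 mm high, 50 g. Origin: centre of its underside; z up. Its three upright pins (5.6 mm thick) stand 17 mm from its centre at 0, 120 and 240 degrees from its x axis; their tips, 18 mm above the shelf, carry the tile. The six stand in two rows of three, about 80 mm apart along the kiln's x, 90 mm along its y.
- stilt2: White ceramic three-armed kiln stilt, loose on the kiln shelf, 18 mm high, 50 g. Origin: centre of its underside; z up. Its three upright pins (5.6 mm thick) stand 17 mm from its centre at 0, 120 and 240 degrees from its x axis; their tips, 18 mm above the shelf, carry the tile. The six stand in two rows of three, about 80 mm apart along the kiln's x, 90 mm along its y.
- stilt3: White ceramic three-armed kiln stilt, loose on the kiln shelf, 18 mm high, 50 g. Origin: centre of its underside; z up. Its three upright pins (5.6 mm thick) stand 17 mm from its centre at 0, 120 and 240 degrees from its x axis; their tips, 18 mm above the shelf, carry the tile. The six stand in two rows of three, about 80 mm apart along the kiln's x, 90 mm along its y.
- stilt4: White ceramic three-armed kiln stilt, loose on the kiln shelf, 18 mm high, 50 g. Origin: centre of its underside; z up. Its three upright pins (5.6 mm thick) stand 17 mm from its centre at 0, 120 and 240 degrees from its x axis; their tips, 18 mm above the shelf, carry the tile. The six stand in two rows of three, about 80 mm apart along the kiln's x, 90 mm along its y.
- stilt5: White ceramic three-armed kiln stilt, loose on the kiln shelf, 18 mm high, 50 g. Origin: centre of its underside; z up. Its three upright pins (5.6 mm thick) stand 17 mm from its centre at 0, 120 and 240 degrees from its x axis; their tips, 18 mm above the shelf, carry the tile. The six stand in two rows of three, about 80 mm apart along the kiln's x, 90 mm along its y.
- tile_square_a: Square terracotta tile 54 x 54 x 12 mm, about 70 g. Origin: its centre; z: through the thickness; sides along x and y. May be absent (None from the start). Both faces are alike.
- tile_square_b: Square terracotta tile 54 x 54 x 12 mm, about 70 g. Origin: its centre; z: through the thickness; sides along x and y. May be absent (None from the start). Both faces are alike.
- tile_oblong_a: Oblong terracotta tile, 64 mm (x) by 46 mm (y) by 12 mm, about 70 g. Origin: its centre; z: through the thickness. May be absent. Both faces are alike.
- tile_oblong_b: Oblong terracotta tile, 64 mm (x) by 46 mm (y) by 12 mm, about 70 g. Origin: its centre; z: through the thickness. May be absent. Both faces are alike.
- tile_hex: Six-sided terracotta tile, 54 mm across flats, 12 mm thick, about 70 g. Origin: its centre; z: through the thickness; one pair of flats faces +y and -y, the others at 60 degrees to it. May be absent. Both faces are alike.
- tile_arch: Arch-shaped terracotta tile 46 mm wide (y), 59 mm long (x, from -27 mm to +32 mm; the +x end is a half round of 23 mm radius centred at x = 9 mm), 12 mm thick, about 70 g. Origin: middle of its 12 mm thickness, its weight within 3 mm of it; z: through the thickness. May be absent. Both faces are alike.
- vent_brick: Cream fire-brick block 64 mm (x) by 42 mm (y) by 24 mm high, about 120 g, on the bench beyond the tiles at the robot's right; it covers the vent. Origin: centre of its underside; z up.
- vent (a point): Centre of the top face of the dark round vent collar, 40 mm across, that stands 10 mm proud of the middle of the hood's top; 0.176 m above the bench with the hood shut. The point's z is the hood's outward normal. The brick rests on the collar with its underside here.
- isolator (a joint): Isolator switch lever, rad: 0 = off, leaning to the switch's -x; 1.0 = on, fully over to its +x. It stays where it is left.
- isolator_tip (a point): Tip of the isolator's black paddle lever (14 x 30 mm), on a fixed grey switch box 95 x 70 x 48 mm left of the kiln. It pivots 60 mm below the tip, 46 mm above the bench, about the box's y axis, and leans 0.5 rad to the box's -x when off, 0.5 rad to +x when on. At lever 0 this point's axes are the box's; at yaw 0 it is pushed away from the robot, with about 2 N at the tip.
- brush_mug: White mug holding brushes, 72 mm across; bystander. Origin: centre of its underside.
- sponge: Yellow sponge 75 x 50 x 32 mm; bystander. Origin: centre of its underside.
- loop_tool: Wooden-handled modelling spatula 170 mm long, lying; bystander.
- clay_lump: Round lump of clay 80 mm across, 40 mm high; bystander. Origin: centre of its underside.

How it is judged:
By the outcome, as a careful person would: the job done as asked, in the order asked, and still so for the second after the job is handed in, with the robot touching nothing.
Of tile_square_a, tile_square_b, tile_oblong_a, tile_oblong_b, tile_hex, tile_arch only 4 to 6 are there at a start; the rules pass over those that are not, and their reading is None.
At some moment in a run one of vent_brick may be knocked a few centimetres aside while the robot is not near it.
Once in a run the grip may slacken for a moment while it holds something.
It also fails if it takes over 210 s, if anything falls off the work surface, if the arm or the gripper's body presses on something with over 40 N, if the wrist force passes 120 N, or if a joint passes its speed limit or range.

## Robot

A 6-joint arm with a two-finger parallel gripper is mounted at the origin on the work surface. World frame = base frame: x ahead of the robot, y to its left, z up, the work surface at z = 0. Lengths are in mm, angles in degrees, forces in N, time in s.
With the tool pointing down it reaches from about 325 to 1000 mm from the base axis. Payload 5.1 kg.
Tool frame: the origin (TCP) lies midway between the tips of the shut fingers; the grasp point (between the pads) lies 19 mm behind it; z points along the fingers, y is the line along which they close (so a half turn about z gives the same grasp; the last joint's range is limited). The gripper opens to 85 mm and grips with 20 to 120 N. Pads are 22 mm wide; open, the fingers measure 114 mm over their backs; the gripper's body (76 mm by 85 mm) begins 54 mm behind the grasp point. The pads swing forward as they close: fully open they stand 13 mm farther back than shut.
Start: joints at [-72.055, 7.093, 94.555, -0, 78.352, -4.733], TCP at [250.573, -599.748, 231.322] pointing down, gripper open.
Joint ranges: [-149.61, 149.61], [-58.7, 133.49], [1.44, 155.28], [-77.14, 257.14], [18.33, 153.61], [-166.67, 166.67]. Speed limits (degrees/s): [147.25, 147.25, 180, 180, 180, 180].

## Interface

Orientations are given as a 3x3 rotation matrix whose columns are the frame's x, y, z axes.
In Python, from rig import ctrl, get_image gives the robot as it stands.
- The arm moves only by the tool jog_arm, never from a script. Its arguments are lists of equal length, an entry for each row: "dp": the shift along the tool's x, y, z in units of 50 cm (1.0 is 50 cm), a list of three; "angular": the turn, a rotation vector about the tool's x, y, z in units of 45 degrees (1.0 is 45 degrees), a list of three. A call has 1 to 10 rows; each row is the pose to reach, as a shift and turn from the pose commanded when the call began, along the tool's axes at that moment; what a row does not reach only later rows make up. A row lasts 1/12 s, in which the tool goes at most 41.7 mm and 7.16 degrees, less where a joint would pass 70% of its speed; a pose out of reach is approached as far as the arm can. A call with a number of a shift or a turn outside -1 to 1 is refused whole. A call with a gripper value outside its range is refused whole. "grip" is the opening, from 0 (shut) to 1 (fully open), set as the call begins (left out, the last holds). The fingers move at their own pace and stop on an object; the grip force is fixed at half the most. Time passes only in rows, so rows that repeat a pose let the fingers close. It gives the time, the measured TCP pose, the force, the opening and the grip force at its end, in the units of the state.
- ctrl.sense(): the state, without advancing time (a new reading comes with each control period).
- get_image(name): name is "scene" or "top" or "wrist"; returns a dict with "image" (420x560x3 uint8, blue, green, red), "mtx" (3x3 intrinsics, pixels), "dist_coeffs" ([k1, k2, p1, p2, k3] as OpenCV has them; the pictures are not rectified), "extrinsics" (4x4, takes a point from camera to world coordinates); the wrist camera has in their place "mount" (4x4, takes a point from camera to tool coordinates, whose origin is the TCP and whose axes are the flange's). Camera axes: x right, y up, looking along -z (the intrinsics and any distortion apply to the point x, -y, -z); pixel columns grow to the right and rows downward; lengths in mm; the calibration is good to about 2 mm. A picture is of the moment at which its call begins: read the wrist's pose just before it. There is no depth.
- ctrl.job_done(): hands the job in; it is judged then, once.
The state is a dict: "time_s": time; "qpos": joint angles; "qd": joint speeds; "joint_efforts": joint torques, N m; "eef_pos": TCP position; "orientation": TCP orientation; "ft_force": force on the tool from outside, world axes, zero at the start; "ft_torque": the same for the moment, N m; "gripper_width": finger opening in mm; "finger_force": force on a finger pad.
Only numpy, scipy, OpenCV 4.12 (cv2) and the standard library are available. Lean on these libraries where they do the work, as an engineer would, in place of code of your own. Each camera call takes 0.05 s, during which the arm holds its last target. There are 200 camera calls.

## Working session

There is one attempt and no reset: what is moved stays moved. The work goes in short steps, Python scripts to look and compute and a tool call to move; the robot and the scene stay as the last step left them, time stands still between calls to the robot, and variables do not carry over. Pictures are saved under pics/ and viewed, at most 14 in all, crops included, and the job is handed in when it is done.

Besides the shell and the picture viewer there is one more tool, called as name(argument=value, ...) on one line, values as JSON. jog_arm: Moves the arm, as the interface text tells. Its arguments: {"type":"object","properties":{"dp":{"type":"array","items":{"type":"array","items":{"type":"number","minimum":-1,"maximum":1}}},"angular":{"type":"array","items":{"type":"array","items":{"type":"number","minimum":-1,"maximum":1}}},"grip":{"type":"number"}},"required":["dp","angular"]}

```bash
ls; mkdir -p pics
python3 - <<'E'
from rig import ctrl,get_image
import cv2,numpy as np
s=ctrl.sense();print(s)
for n in ("scene","top","wrist"):
    d=get_image(n);cv2.imwrite(f"pics/{n}0.png",d["image"])
    print(n,d["mtx"].tolist(),d["dist_coeffs"],np.round(d.get("extrinsics",d.get("mount")),3).tolist())
E
```

```text
pics
{'time_s': 0.0, 'qpos': array([-7.20523506e+01,  7.13533492e+00,  9.46359591e+01, -1.55097625e-03,
        7.83518187e+01, -4.73315657e+00]), 'qd': array([ 0.03750501, -0.03440716,  0.09205583,  0.05379693, -0.10123773,
       -0.016675  ]), 'joint_efforts': array([ 3.35326789e-03, -4.23613930e+01, -3.65453982e+01,  1.93058504e-04,
        6.95932657e-03,  3.15726176e-06]), 'eef_pos': array([ 250.40537839, -599.15247271,  230.01288467]), 'orientation': array([[ 9.22665249e-01,  3.85601303e-01, -6.87345936e-04],
       [ 3.85601886e-01, -9.22663015e-01,  2.03599141e-03],
       [ 1.50892265e-04, -2.14358041e-03, -9.99997691e-01]]), 'ft_force': array([-0.0175217 , -0.75271427,  0.69731845]), 'ft_torque': array([ 0.00470286,  0.06858774, -0.05388667]), 'finger_force': 0.0, 'gripper_width': 84.78638114991809}
scene [[535.2529282203241, 0.0, 281.7850768990593], [0.0, 535.2529282203241, 204.52307928398469], [0.0, 0.0, 1.0]] [-0.05661214  0.          0.          0.          0.        ] [[-0.597, -0.671, 0.44, 1072.819], [0.802, -0.49, 0.341, 453.248], [-0.014, 0.557, 0.831, 1232.383], [0.0, 0.0, 0.0, 1.0]]
top [[539.5208564675573, 0.0, 278.0103887261833], [0.0, 539.5208564675573, 221.36352947392544], [0.0, 0.0, 1.0]] [0.0083515 0.        0.        0.        0.       ] [[-0.017, 0.991, -0.13, 287.994], [-1.0, -0.02, -0.021, -38.816], [-0.023, 0.129, 0.991, 1771.18], [0.0, 0.0, 0.0, 1.0]]
wrist [[364.77234766661763, 0.0, 283.51270179855095], [0.0, 364.77234766661763, 203.17181547660186], [0.0, 0.0, 1.0]] [-0.03095704  0.          0.          0.          0.        ] [[-0.0, 0.953, 0.304, 77.849], [1.0, 0.0, 0.0, -0.214], [-0.0, 0.304, -0.953, -142.498], [0.0, 0.0, 0.0, 1.0]]
```

View pics/scene0.png

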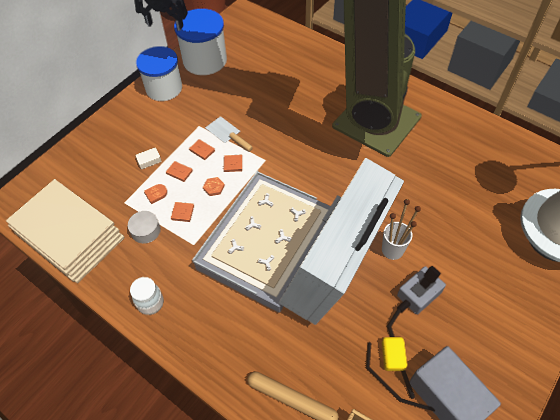

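View pics/top0.png

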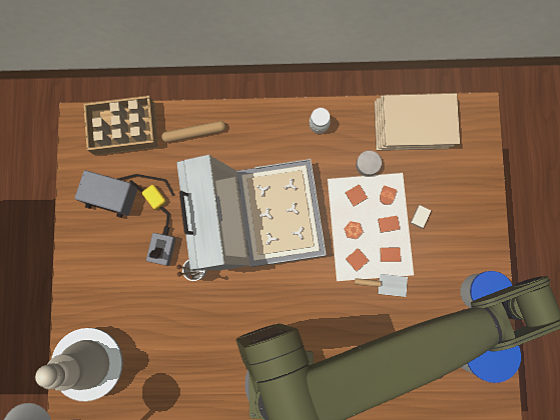

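View pics/wrist0.png

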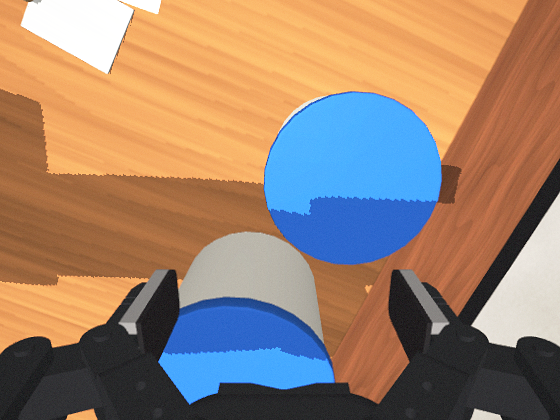

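Scene/top: six tiles on the white sheet (top: arch (388,195), hex (354,230), squares (357,195) and (357,259), oblongs (389,224) and (390,255)). The brick is at (421,215), the six stilts at about (264–300,185–238), the hood is open, and the switch is at (162,247).

```bash
cat > h.py <<'E'
from rig import ctrl,get_image
import cv2,numpy as np
from scipy.spatial.transform import Rotation as Ro
def shot(n):
    s=ctrl.sense();d=get_image(n)
    if "extrinsics" in d: T=np.array(d["extrinsics"])
    else:
        W=np.eye(4);W[:3,:3]=s["orientation"];W[:3,3]=s["eef_pos"];T=W@np.array(d["mount"])
    d["T"]=T;return d
def rays(d,px):
    px=np.asarray(px,float).reshape(-1,1,2)
    u=cv2.undistortPoints(px,np.array(d["mtx"]),np.array(d["dist_coeffs"])).reshape(-1,2)
    v=np.c_[u[:,0],-u[:,1],-np.ones(len(u))]
    return d["T"][:3,3],v@d["T"][:3,:3].T
def plane(d,px,z):
    o,v=rays(d,px);return o+v*((z-o[2])/v[:,2])[:,None]
def tri(d1,p1,d2,p2):
    o1,v1=rays(d1,p1);o2,v2=rays(d2,p2);out=[]
    for a,b in zip(v1,v2):
        t=np.linalg.lstsq(np.c_[a,-b],o2-o1,rcond=None)[0]
        A=o1+a*t[0];B=o2+b*t[1];out.append(np.r_[(A+B)/2,np.linalg.norm(A-B)])
    return np.array(out)
def proj(d,P):
    P=np.atleast_2d(P);c=(P-d["T"][:3,3])@d["T"][:3,:3];c=c*[1,-1,-1]
    return cv2.projectPoints(c.reshape(-1,1,3),np.zeros(3),np.zeros(3),np.array(d["mtx"]),np.array(d["dist_coeffs"]))[0].reshape(-1,2)
def down(yaw): # tool down; tool x axis at world yaw(deg)
    c,s=np.cos(np.radians(yaw)),np.sin(np.radians(yaw))
    return np.array([[c,s,0],[s,-c,0],[0,0,-1]])
def move(*tg):
    "print dp/angular from now to each (pos,R)"
    s=ctrl.sense();R=s["orientation"];p=s["eef_pos"]
    for q,R2 in tg:
        q=np.array(q,float)
        a=Ro.from_matrix(R.T@(R if R2 is None else R2)).as_rotvec(degrees=True)
        print("dp",np.round(R.T@(q-p)/500,4).tolist(),"ang",np.round(a/45,4).tolist(),"dist",round(np.linalg.norm(q-p)),"deg",round(np.linalg.norm(a),1))
def blobs(m,amin):
    out=[]
    for c in cv2.findContours(m.astype(np.uint8),cv2.RETR_EXTERNAL,cv2.CHAIN_APPROX_NONE)[0]:
        A=cv2.contourArea(c)
        if A>amin: out.append((c,A,cv2.minAreaRect(c)))
    return out
E
python3 - <<'E'
from h import *
t=shot("top");s=shot("scene")
hsv=cv2.cvtColor(t["image"],cv2.COLOR_BGR2HSV)
m=cv2.inRange(hsv,(0,120,90),(12,255,255));m[:, :325]=0;m[:,410:]=0;m[285:]=0
for c,A,r in blobs(m,80): print("tile",np.round(r[0]),A,np.round(r[1]),round(r[2]),np.round(plane(t,[r[0]],12)[0]))
for n,p,z in (("stilts",[(264,189),(291,185),(265,214),(293,208),(271,238),(298,233)],80),("brick",[(421,215)],24),("kilnfront",[(312,161),(326,258)],60),("bar",[(186,193),(190,233)],330),("hingecorner",[(244,170),(248,265)],52),("iso box",[(162,250)],48)): print(n,np.round(plane(t,p,z)).tolist())
print("bar tri",tri(t,[(186,193),(190,233)],s,[(384,203),(360,247)]))
print(s["T"][:3,3],"brick tri",tri(t,[(421,214)],s,[(148,157)]))
print("cur yaw",np.degrees(np.arctan2(*ctrl.sense()["orientation"][[1,0],0])))
move(([480,-330,350],down(0)),([480,-150,350],down(0)))
E
```

```text
tile [357. 259.] 234.0 [16. 16.] 49 [ 388. -256.   12.]
tile [390. 254.] 217.5 [12. 19.] 90 [ 404. -366.   12.]
tile [353. 230.] 191.5 [16. 16.] 90 [ 484. -247.   12.]
tile [388. 224.] 231.0 [13. 20.] 81 [ 504. -364.   12.]
tile [387. 195.] 190.0 [13. 17.] 18 [ 598. -363.   12.]
tile [356. 195.] 220.5 [15. 16.] 59 [ 601. -261.   12.]
tile [367.  83.] 2002.0 [25. 85.] 89 [ 986. -312.   12.]
stilts [[614.0, 39.0, 80.0], [625.0, -47.0, 80.0], [533.0, 37.0, 80.0], [551.0, -52.0, 80.0], [457.0, 19.0, 80.0], [471.0, -66.0, 80.0]]
brick [[528.0, -468.0, 24.0]]
kilnfront [[707.0, -117.0, 60.0], [392.0, -153.0, 60.0]]
bar [[559.0, 240.0, 330.0], [450.0, 229.0, 330.0]]
hingecorner [[684.0, 105.0, 52.0], [375.0, 95.0, 52.0]]
iso box [[428.0, 371.0, 48.0]]
bar tri [[534.55592812 245.91720751 409.69863789  46.24322051]
 [479.50303382 243.31148532 155.97889772  41.34939724]]
[1072.81856191  453.2476679  1232.3834986 ] brick tri [[ 528.93800805 -465.77498126   18.74734214    8.44150825]]
cur yaw 22.67739406035225
dp [0.6313, -0.3206, -0.2382] ang [-0.0013, 0.0002, 0.5039] dist 374 deg 22.7
dp [0.7701, -0.6528, -0.2379] ang [-0.0013, 0.0002, 0.5039] dist 519 deg 22.7
```

Run:
```python
from h import *
move(([540,-350,240],down(0)),([540,-270,240],down(0)))
```

```text
dp [0.7266, -0.2372, -0.0183] ang [-0.0013, 0.0002, 0.5039] dist 382 deg 22.7
dp [0.7883, -0.3848, -0.0182] ang [-0.0013, 0.0002, 0.5039] dist 439 deg 22.7
```

jog_arm(dp=[[0.727,-0.237,-0.018],[0.727,-0.237,-0.018],[0.727,-0.237,-0.018],[0.727,-0.237,-0.018],[0.727,-0.237,-0.018],[0.727,-0.237,-0.018],[0.727,-0.237,-0.018],[0.727,-0.237,-0.018],[0.727,-0.237,-0.018],[0.727,-0.237,-0.018]], angular=[[0,0,0.504],[0,0,0.504],[0,0,0.504],[0,0,0.504],[0,0,0.504],[0,0,0.504],[0,0,0.504],[0,0,0.504],[0,0,0.504],[0,0,0.504]])

```text
time_s: 1.08
eef_pos: [543.8, -346.2, 240.4]
orientation: [[1.0, 0.005, 0.002], [0.005, -1.0, 0.001], [0.002, -0.001, -1.0]]
ft_force: [-0.2, 0.2, 0.1]
gripper_width: 85.4
finger_force: 0.0
```

jog_arm(dp=[[0,0,0],[0,0,0],[0,0,0]], angular=[[0,0,0],[0,0,0],[0,0,0]])

```text
time_s: 1.33
eef_pos: [539.4, -351.1, 240.0]
orientation: [[1.0, -0.001, -0.001], [-0.001, -1.0, -0.0], [-0.001, 0.0, -1.0]]
ft_force: [-0.4, -1.0, -0.4]
gripper_width: 85.9
finger_force: 0.0
```

```bash
cat >> h.py <<'E'
import pickle
def save(d,n): pickle.dump(d,open(f"{n}.pkl","wb"));cv2.imwrite(f"pics/{n}.png",d["image"])
def load(n): return pickle.load(open(f"{n}.pkl","rb"))
E
python3 - <<'E'
from h import *
print(ctrl.sense()["eef_pos"],ctrl.sense()["qd"].max())
save(shot("wrist"),"w1")
move(([540,-260,240],down(0)),([590,-20,310],down(0)))
E
```

```text
[ 539.3838105  -351.10816463  240.04343297] 0.19205263294696842
dp [0.0013, -0.1827, 0.0002] ang [0.0001, 0.0008, -0.0023] dist 91 deg 0.1
dp [0.1004, -0.6629, -0.1399] ang [0.0001, 0.0008, -0.0023] dist 342 deg 0.1
```

View pics/w1.png

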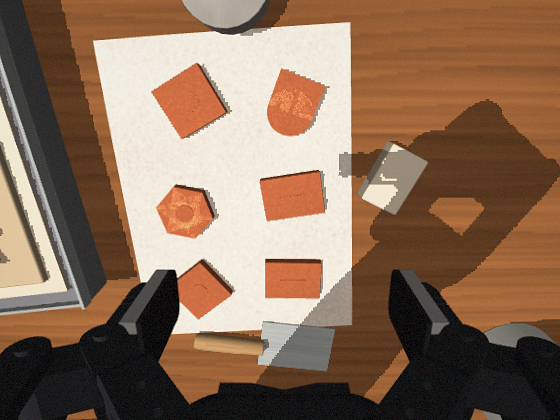

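jog_arm(dp=[[0.04,-0.12,0],[0.08,-0.18,0],[0.08,-0.18,0],[0.08,-0.18,0],[0.08,-0.18,0],[0.08,-0.18,0],[0.08,-0.18,0]], angular=[[0,0,0],[0,0,0],[0,0,0],[0,0,0],[0,0,0],[0,0,0],[0,0,0]])

```text
time_s: 1.97
eef_pos: [579.5, -261.8, 240.3]
orientation: [[1.0, -0.002, -0.0], [-0.002, -1.0, -0.0], [-0.0, 0.0, -1.0]]
ft_force: [-0.3, 0.5, -0.1]
gripper_width: 85.4
finger_force: 0.0
```

Run:
```python
from h import *
save(shot("wrist"),"w2")
def corners(d,A0=700):
    hsv=cv2.cvtColor(d["image"],cv2.COLOR_BGR2HSV)
    m=cv2.inRange(hsv,(3,120,130),(16,255,255))
    # restrict to white-sheet hull
    w=cv2.inRange(hsv,(0,0,120),(180,60,255));w=cv2.morphologyEx(w,cv2.MORPH_OPEN,np.ones((5,5)))
    c=max((c for c,_,_ in blobs(w,2000)),key=cv2.contourArea)
    h=np.zeros_like(w);cv2.fillPoly(h,[cv2.convexHull(c)],255);m&=h
    m=cv2.morphologyEx(cv2.morphologyEx(m,cv2.MORPH_CLOSE,np.ones((5,5))),cv2.MORPH_OPEN,np.ones((5,5)))
    return blobs(m,A0)
for n in ("w1","w2"):
    d=load(n)
    for c,A,r in corners(d):
        P=plane(d,c[:,0],12)[:,:2].astype(np.float32);R=cv2.minAreaRect(P)
        M=cv2.moments(P)
        print(n,np.round(r[0]),"A",round(cv2.contourArea(P)),"cent",np.round([M['m10']/M['m00'],M['m01']/M['m00']],1),"rect",np.round(R[0],1),np.round(R[1],1),round(R[2],1))
move(([600,-20,310],down(0)))
```

```text
w1 [223. 347.] A 1607 cent [ 313.4 -287.1] rect [ 312.7 -277.1] [95.3 29.2] 78.6
w1 [199. 292.] A 2578 cent [ 391.7 -254.3] rect [ 391.5 -252.3] [54.  53.4] 39.7
w1 [292. 280.] A 2765 cent [ 406.2 -360.7] rect [ 406.3 -361.1] [63.  45.4] 89.0
w1 [185. 212.] A 2378 cent [ 488.2 -244. ] rect [ 488.3 -244.3] [58.2 53.7] 78.2
w1 [292. 196.] A 2768 cent [ 506.6 -360.1] rect [ 506.5 -360.2] [45.7 63.3] 8.7
w1 [292. 105.] A 2379 cent [ 601.3 -360.2] rect [ 599.5 -359.5] [45.9 58.6] 68.9
w1 [188. 101.] A 2728 cent [ 603.9 -257.5] rect [ 603.7 -257.5] [53.5 53.3] 29.4
w2 [276. 321.] A 2701 cent [ 391.8 -252.3] rect [ 391.9 -252.4] [53.7 52.6] 39.1
w2 [267. 246.] A 2398 cent [ 488.4 -243.4] rect [ 488.3 -243.3] [59.5 53.4] 77.8
w2 [370. 231.] A 1959 cent [ 507.5 -351.1] rect [ 506.1 -356.2] [45.7 55.9] 8.7
w2 [382. 139.] A 1637 cent [ 610.2 -360.8] rect [ 607.  -361.1] [48.2 43.3] 69.4
w2 [279. 142.] A 2744 cent [ 604.  -257.1] rect [ 603.8 -257.2] [53.6 53.5] 29.4
w2 [400.  43.] A 1369 cent [ 690.1 -369.5] rect [ 697.  -373.7] [45.7 59.9] 0.2
w2 [244.  45.] A 2850 cent [ 685.6 -232.9] rect [ 694.6 -223.9] [ 57.8 101. ] 3.5
dp [0.0397, -0.4836, -0.1396] ang [0.0003, 0.0002, -0.0027] dist 252 deg 0.1
```

jog_arm(dp=[[0.01,-0.06,-0.04],[0.02,-0.13,-0.08],[0.03,-0.21,-0.12],[0.04,-0.29,-0.14],[0.04,-0.37,-0.14],[0.04,-0.44,-0.14],[0.04,-0.484,-0.14],[0.04,-0.484,-0.14],[0.04,-0.484,-0.14],[0.04,-0.484,-0.14]], angular=[[0,0,0],[0,0,0],[0,0,0],[0,0,0],[0,0,0],[0,0,0],[0,0,0],[0,0,0],[0,0,0],[0,0,0]])

```text
time_s: 2.85
eef_pos: [600.3, -19.5, 310.2]
orientation: [[1.0, -0.001, -0.0], [-0.001, -1.0, -0.001], [-0.0, 0.001, -1.0]]
ft_force: [-0.0, -0.2, 0.5]
gripper_width: 85.0
finger_force: 0.0
```

Run:
```python
from h import *
print(ctrl.sense()["eef_pos"])
save(shot("wrist"),"k1")
```

```text
[600.29744756 -19.46854604 310.2046518 ]
```

jog_arm(dp=[[0,0.08,0],[0,0.16,0],[0,0.16,0],[0,0.16,0],[0,0.16,0],[0,0.16,0]], angular=[[0,0,0],[0,0,0],[0,0,0],[0,0,0],[0,0,0],[0,0,0]])

```text
time_s: 3.4
eef_pos: [600.2, -98.3, 310.2]
orientation: [[1.0, -0.001, -0.0], [-0.001, -1.0, 0.0], [-0.0, -0.0, -1.0]]
ft_force: [-0.5, 0.8, 0.8]
gripper_width: 85.4
finger_force: 0.0
```

Run:
```python
from h import *
print(ctrl.sense()["eef_pos"])
save(shot("wrist"),"k2")
```

```text
[600.2162274  -98.32838539 310.2307094 ]
```

View pics/k1.png

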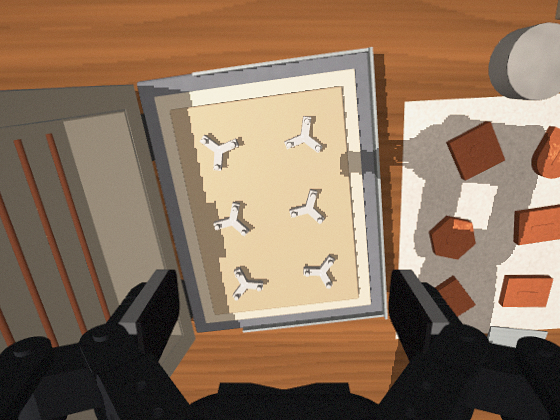

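Run:
```python
from h import *
for n in ("k1","k2"):
    d=load(n);hsv=cv2.cvtColor(d["image"],cv2.COLOR_BGR2HSV)
    if n=="k1":
        for p in ((305,135),(221,149),(280,180),(195,250),(250,330-20)): print(p,hsv[p[1],p[0]])
    o=proj(d,[[690,60,65],[690,-100,65],[410,-140,65],[410,30,65]]).astype(int)
    roi=np.zeros(hsv.shape[:2],np.uint8)
    pc=proj(d,[[614,39,70],[625,-47,70],[533,37,70],[551,-52,70],[457,19,70],[471,-66,70]])
    for q in pc: cv2.circle(roi,tuple(int(v) for v in q),34,255,-1)
    m=cv2.inRange(hsv,(0,0,60),(180,38,255))&roi
    cv2.imwrite(f"pics/m{n}.png",m)
    for c,A,r in blobs(m,60):
        P=plane(d,c[:,0],78)[:,:2].astype(np.float32);M=cv2.moments(P)
        (cc,rad)=cv2.minEnclosingCircle(P)
        print(n,np.round(r[0]),A,"cen",np.round([M['m10']/M['m00'],M['m01']/M['m00']],1),"circ",np.round(cc,1),round(rad,1))
a=load("k1");im=a["image"][100:320,180:380];m=cv2.imread("pics/mk1.png")[100:320,180:380]
cv2.imwrite("pics/k1z.png",cv2.resize(np.hstack([im,m]),None,fx=2,fy=2,interpolation=cv2.INTER_CUBIC))
```

```text
(305, 135) [ 17  17 240]
(221, 149) [ 16  16 241]
(280, 180) [ 21  69 236]
(195, 250) [ 18  57 153]
(250, 310) [ 19  68 225]
k1 [254. 313.] 79.0 cen [420.8  15.4] circ [422.8  16.1] 19.3
k1 [248. 283.] 347.5 cen [460.3  25.5] circ [460.1  27.8] 22.6
k1 [318. 270.] 363.0 cen [476.8 -62.1] circ [475.5 -64.2] 22.5
k1 [233. 217.] 373.0 cen [538.1  36.8] circ [539.1  37.3] 21.6
k1 [309. 205.] 369.5 cen [552.7 -46.1] circ [552.9 -46.5] 21.6
k1 [215. 148.] 421.0 cen [616.6  48.1] circ [616.3  47.6] 21.1
k1 [304. 133.] 411.0 cen [629.1 -40.4] circ [629.3 -40.5] 21.1
k2 [186. 282.] 154.0 cen [460.   15.7] circ [462.6  16.2] 13.4
k2 [156. 279.] 169.0 cen [467.   48.6] circ [462.7  46.5] 17.8
k2 [250. 271.] 353.0 cen [476.2 -63.1] circ [476.  -65.1] 22.3
k2 [162. 217.] 387.0 cen [538.4  36. ] circ [539.6  37.8] 22.1
k2 [239. 210.] 373.0 cen [552.4 -47.1] circ [553.3 -46.9] 21.5
k2 [140. 147.] 456.0 cen [616.4  47.6] circ [616.9  46.5] 21.9
k2 [228. 133.] 424.5 cen [629.4 -41.2] circ [629.4 -40.8] 21.1
```

View pics/k1z.png

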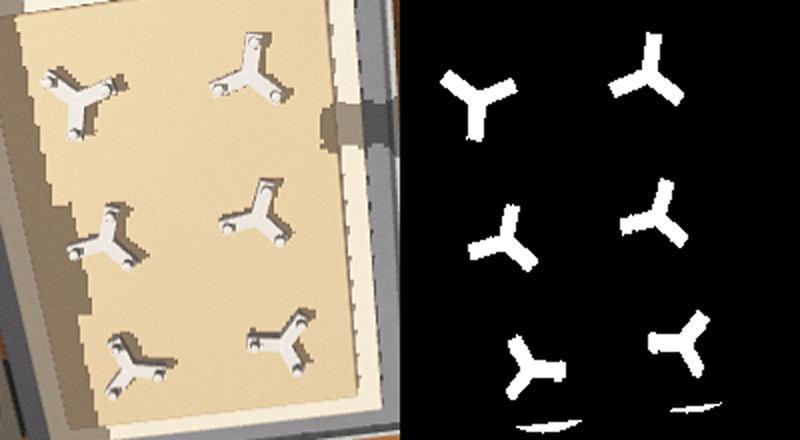

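Run:
```python
from h import *
C={}
for n in ("k1","k2"):
    d=load(n);m=cv2.imread(f"pics/m{n}.png",0)
    m=cv2.threshold(m,127,255,0)[1];C[n]=[]
    for c,A,r in blobs(m,300):
        M=cv2.moments(c);C[n].append((M['m10']/M['m00'],M['m01']/M['m00']))
a,b=load("k1"),load("k2")
P1=plane(a,C["k1"],74);P2=plane(b,C["k2"],74)
for i,p in enumerate(P1):
    dd=np.linalg.norm(P2-p,axis=1);j=dd.argmin()
    if dd[j]<8: print(np.round(p[:2],1),np.round(P2[j][:2],1),np.round(tri(a,[C["k1"][i]],b,[C["k2"][j]])[0],1))
    else: print(np.round(p[:2],1))
# kiln front rim edge: grey outer edge points in k1
print(np.round(plane(a,[(372,48),(386,318)],66),1))
move(([603.8,-257.3,60],down(29.4)),([603.8,-257.3,1],down(29.4)))
```

```text
[458.2  26. ]
[474.9 -62.6] [474.3 -62.7] [474.3 -62.7  73.4   0.5]
[536.8  37.4] [537.2  37.4] [5.37e+02 3.74e+01 7.39e+01 3.00e-01]
[551.6 -46.4] [551.3 -46.6] [ 5.511e+02 -4.640e+01  7.300e+01  3.000e-01]
[616.1  48.8] [616.   49.2] [6.163e+02 4.860e+01 7.560e+01 1.000e-01]
[628.8 -40.6] [629.1 -40.7] [ 6.289e+02 -4.060e+01  7.390e+01  4.000e-01]
[[ 715.3 -106.9   66. ]
 [ 404.5 -146.8   66. ]]
dp [0.007, 0.3189, 0.5006] ang [-0.0002, -0.0, -0.653] dist 297 deg 29.4
dp [0.007, 0.3189, 0.6186] ang [-0.0002, -0.0, -0.653] dist 348 deg 29.4
```

jog_arm(dp=[[0.007,0.319,0.5],[0.007,0.319,0.5],[0.007,0.319,0.5],[0.007,0.319,0.5],[0.007,0.319,0.5],[0.007,0.319,0.5],[0.007,0.319,0.5],[0.007,0.319,0.5],[0.007,0.319,0.5],[0.007,0.319,0.5]], angular=[[0,0,-0.653],[0,0,-0.653],[0,0,-0.653],[0,0,-0.653],[0,0,-0.653],[0,0,-0.653],[0,0,-0.653],[0,0,-0.653],[0,0,-0.653],[0,0,-0.653]], grip=0.8)

```text
time_s: 4.28
eef_pos: [604.6, -257.1, 61.3]
orientation: [[0.871, 0.491, 0.001], [0.491, -0.871, 0.0], [0.001, 0.0, -1.0]]
ft_force: [0.5, 0.2, 1.0]
gripper_width: 68.5
finger_force: 0.0
```

jog_arm(dp=[[0,0,0.04],[0,0,0.07],[0,0,0.095],[0,0,0.11],[0,0,0.116],[0,0,0.116],[0,0,0.116]], angular=[[0,0,0],[0,0,0],[0,0,0],[0,0,0],[0,0,0],[0,0,0],[0,0,0]])

```text
time_s: 4.87
eef_pos: [604.1, -257.8, 2.8]
orientation: [[0.871, 0.491, 0.001], [0.491, -0.871, -0.0], [0.0, 0.0, -1.0]]
ft_force: [0.3, -0.7, 0.8]
gripper_width: 68.2
finger_force: 0.0
```

Run:
```python
from h import *
print(ctrl.sense()["eef_pos"])
d=shot("wrist");cv2.imwrite("pics/p1.png",d["image"])
```

```text
[ 604.12623495 -257.7746142     2.76182007]
```

View pics/p1.png

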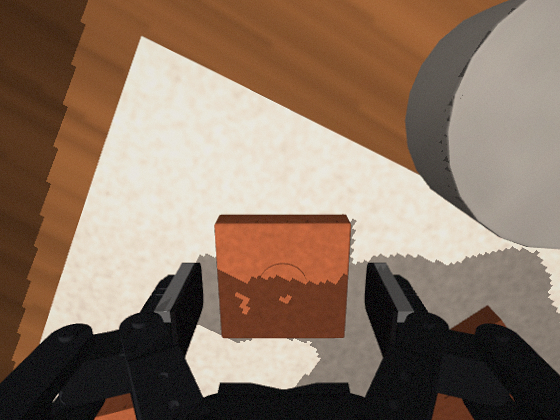

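jog_arm(dp=[[0,0,0.008],[0,0,0.008],[0,0,0.008],[0,0,0.008],[0,0,0.008],[0,0,0.008],[0,0,-0.02],[0,0,-0.06],[0,0,-0.11],[0,0,-0.16]], angular=[[0,0,0],[0,0,0],[0,0,0],[0,0,0],[0,0,0],[0,0,0],[0,0,0],[0,0,0],[0,0,0],[0,0,0]], grip=0)

```text
time_s: 5.75
eef_pos: [602.3, -256.9, 81.9]
orientation: [[0.871, 0.491, -0.004], [0.491, -0.871, 0.002], [-0.002, -0.004, -1.0]]
ft_force: [1.1, -0.8, -0.6]
gripper_width: 52.5
finger_force: 63.9
```

```bash
cat >> h.py <<'E'
S=[(616.1,49),(629,-40.7),(537,37.4),(551.4,-46.5),(458.2,26),(474.6,-62.7)]
PSI=7.3
E
python3 - <<'E'
from h import *
print(ctrl.sense()["eef_pos"])
x,y=S[0]
move(([x,y,150],down(PSI)),([x,y,82.5],down(PSI)))
E
```

```text
[ 602.25167249 -256.90655178   81.92422167]
dp [0.324, -0.52, -0.135] ang [-0.0039, 0.0037, 0.4908] dist 314 deg 22.1
dp [0.3243, -0.5195, -0.0] ang [-0.0039, 0.0037, 0.4908] dist 306 deg 22.1
```

jog_arm(dp=[[0.02,-0.03,-0.07],[0.06,-0.09,-0.13],[0.11,-0.16,-0.135],[0.15,-0.23,-0.135],[0.19,-0.3,-0.135],[0.23,-0.37,-0.135],[0.27,-0.44,-0.135],[0.31,-0.5,-0.135],[0.324,-0.52,-0.135],[0.324,-0.52,-0.135]], angular=[[0,0,0.05],[0,0,0.12],[0,0,0.2],[0,0,0.28],[0,0,0.36],[0,0,0.43],[0,0,0.49],[0,0,0.49],[0,0,0.49],[0,0,0.49]])

```text
time_s: 6.58
eef_pos: [616.5, 51.3, 149.4]
orientation: [[0.991, 0.132, -0.002], [0.132, -0.991, 0.0], [-0.002, -0.001, -1.0]]
ft_force: [0.7, -0.8, -0.3]
gripper_width: 52.5
finger_force: 63.9
```

Run:
```python
from h import *
s=ctrl.sense();print(s["eef_pos"],s["gripper_width"],s["qpos"].round())
x,y=S[0]
move(([x,y,82.5],down(PSI)))
d=shot("wrist");cv2.imwrite("pics/p2.png",d["image"])
```

```text
[616.45466356  51.29101269 149.42881117] 52.45974603206578 [ -0.   7. 103.   0.  70.  82.]
dp [-0.0011, 0.0045, 0.1339] ang [-0.0009, 0.0021, 0.0064] dist 67 deg 0.3
```

View pics/p2.png

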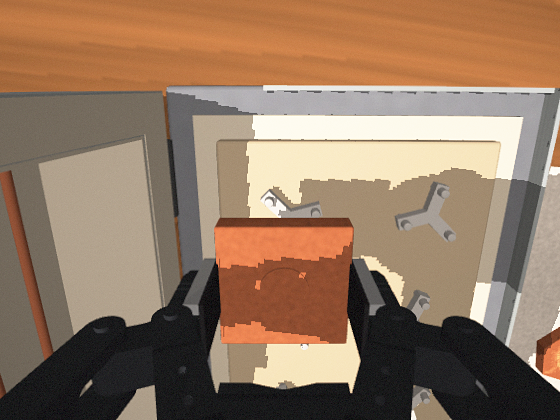

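jog_arm(dp=[[-0.001,0.004,0.03],[-0.001,0.004,0.065],[-0.001,0.004,0.095],[-0.001,0.004,0.115],[-0.001,0.004,0.127],[-0.001,0.004,0.132],[-0.001,0.004,0.134],[-0.001,0.004,0.134],[-0.001,0.004,0.134]], angular=[[0,0,0.006],[0,0,0.006],[0,0,0.006],[0,0,0.006],[0,0,0.006],[0,0,0.006],[0,0,0.006],[0,0,0.006],[0,0,0.006]])

```text
time_s: 7.38
eef_pos: [617.8, 46.1, 83.9]
orientation: [[0.992, 0.123, 0.002], [0.123, -0.992, -0.0], [0.002, 0.0, -1.0]]
ft_force: [0.2, -0.4, -0.2]
gripper_width: 52.2
finger_force: 63.9
```

Run:
```python
from h import *
s=ctrl.sense();print(s["eef_pos"],s["ft_force"],s["gripper_width"])
x,y=S[0]
move(([x,y,82.5],down(PSI)),)
```

```text
[617.84334029  46.05538317  83.85355506] [ 0.2123002  -0.41883949 -0.1974031 ] 52.174768781594636
dp [-0.0027, -0.0063, 0.0027] ang [0.0004, -0.002, -0.0054] dist 4 deg 0.3
```

jog_arm(dp=[[-0.0025,-0.006,0],[-0.0025,-0.006,0.001],[-0.0025,-0.006,0.0025],[-0.0025,-0.006,0.0025]], angular=[[0,0,0],[0,0,0],[0,0,0],[0,0,0]])

```text
time_s: 7.72
eef_pos: [615.9, 49.3, 82.4]
orientation: [[0.992, 0.123, 0.001], [0.123, -0.992, 0.0], [0.001, -0.0, -1.0]]
ft_force: [-1.3, 1.5, 2.0]
gripper_width: 52.4
finger_force: 64.2
```

Run:
```python
from h import *
P=[ctrl.sense()["eef_pos"] for _ in range(3)];print(P,ctrl.sense()["ft_force"])
```

```text
[array([615.87962879,  49.32737898,  82.37799269]), array([615.87962879,  49.32737898,  82.37799269]), array([615.87962879,  49.32737898,  82.37799269])] [-1.30352562  1.4641061   2.00004388]
```

jog_arm(dp=[[0,0,0],[0,0,0],[0,0,0],[0,0,-0.01],[0,0,-0.04],[0,0,-0.08],[0,0,-0.13],[0,0,-0.15],[0,0,-0.15],[0,0,-0.15]], angular=[[0,0,0],[0,0,0],[0,0,0],[0,0,0],[0,0,0],[0,0,0],[0,0,0],[0,0,0],[0,0,0],[0,0,0]], grip=0.8)

```text
time_s: 8.55
eef_pos: [615.8, 49.0, 157.0]
orientation: [[0.992, 0.123, 0.001], [0.123, -0.992, -0.0], [0.001, 0.0, -1.0]]
ft_force: [-0.6, -0.1, 0.6]
gripper_width: 68.6
finger_force: 0.0
```

Run:
```python
from h import *
d=shot("wrist");cv2.imwrite("pics/p3.png",d["image"])
hsv=cv2.cvtColor(d["image"],cv2.COLOR_BGR2HSV)
m=cv2.inRange(hsv,(3,120,60),(16,255,255));m=cv2.morphologyEx(m,cv2.MORPH_OPEN,np.ones((5,5)))
for c,A,r in blobs(m,1500):
    P=plane(d,c[:,0],95)[:,:2].astype(np.float32);R=cv2.minAreaRect(P);print(np.round(r[0]),np.round(R[0],1),np.round(R[1],1),round(R[2],1))
x,y,w=488.3,-243.7,18
move(([x,y,150],down(w)),([x,y,50],down(w)))
```

```text
[283. 220.] [617.1  49.7] [55.4 53.7] 7.0
[ 29. 251.] [573.7 204.2] [115.    7.5] 7.4
[280.  80.] [713.2  54.3] [ 81.9 316.9] 0.0
dp [-0.3233, 0.5499, 0.0114] ang [-0.0004, 0.0016, -0.2431] dist 319 deg 10.9
dp [-0.3231, 0.5499, 0.2114] ang [-0.0004, 0.0016, -0.2431] dist 336 deg 10.9
```

View pics/p3.png

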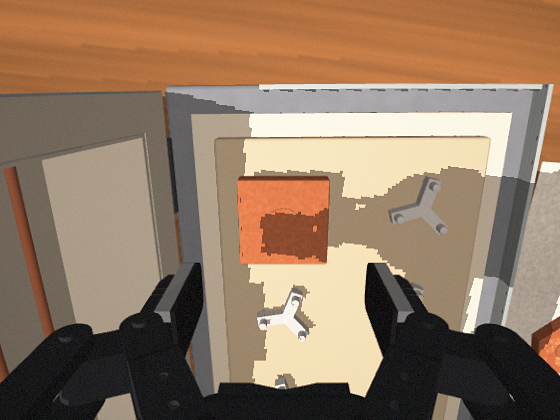

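jog_arm(dp=[[-0.03,0.05,0.01],[-0.07,0.12,0.01],[-0.11,0.19,0.01],[-0.15,0.26,0.01],[-0.19,0.33,0.02],[-0.23,0.4,0.05],[-0.27,0.46,0.08],[-0.31,0.52,0.13],[-0.323,0.55,0.19],[-0.323,0.55,0.21]], angular=[[0,0,-0.05],[0,0,-0.1],[0,0,-0.15],[0,0,-0.2],[0,0,-0.243],[0,0,-0.243],[0,0,-0.243],[0,0,-0.243],[0,0,-0.243],[0,0,-0.243]])

```text
time_s: 9.43
eef_pos: [484.0, -244.4, 45.4]
orientation: [[0.952, 0.305, -0.008], [0.305, -0.952, 0.004], [-0.007, -0.007, -1.0]]
ft_force: [-1.0, 1.6, -0.3]
gripper_width: 68.2
finger_force: 0.0
```

jog_arm(dp=[[0,0,0.02],[0,0,0.05],[0,0,0.07],[0,0,0.07],[0,0,0.07]], angular=[[0,0,0],[0,0,0],[0,0,0],[0,0,0],[0,0,0]])

```text
time_s: 9.85
eef_pos: [489.2, -242.6, 16.2]
orientation: [[0.951, 0.31, -0.001], [0.31, -0.951, 0.001], [-0.001, -0.001, -1.0]]
ft_force: [0.2, 0.6, 0.7]
gripper_width: 68.5
finger_force: 0.0
```

Run:
```python
from h import *
print(ctrl.sense()["eef_pos"],ctrl.sense()["qd"].round(1))
x,y,w=488.3,-243.7,18
move(([x,y,-1.2],down(w)))
```

```text
[ 489.23349303 -242.64986782   16.19708002] [-0.2 -1.2 -1.3 -0.  -0.1 -0.1]
dp [-0.0024, 0.0015, 0.0348] ang [-0.0012, 0.0008, 0.0018] dist 17 deg 0.1
```

jog_arm(dp=[[-0.002,0.0015,0.02],[-0.002,0.0015,0.035],[-0.002,0.0015,0.035]], angular=[[0,0,0],[0,0,0],[0,0,0]])

```text
time_s: 10.1
eef_pos: [487.6, -244.0, -2.3]
orientation: [[0.951, 0.309, -0.002], [0.309, -0.951, 0.001], [-0.001, -0.002, -1.0]]
ft_force: [-0.2, 0.5, 0.4]
gripper_width: 68.1
finger_force: 0.0
```

jog_arm(dp=[[0,0,0],[0,0,0],[0,0,0],[0,0,0],[0,0,0],[0,0,-0.01],[0,0,-0.04],[0,0,-0.1],[0,0,-0.17],[0,0,-0.24]], angular=[[0,0,0],[0,0,0],[0,0,0],[0,0,0],[0,0,0],[0,0,0],[0,0,0],[0,0,0],[0,0,0],[0,0,0]], grip=0)

```text
time_s: 10.93
eef_pos: [487.5, -244.2, 119.7]
orientation: [[0.951, 0.309, -0.002], [0.309, -0.951, 0.001], [-0.001, -0.002, -1.0]]
ft_force: [0.7, -0.2, -0.4]
gripper_width: 52.0
finger_force: 63.1
```

Run:
```python
from h import *
x,y=S[1]
move(([x,y,150],down(PSI)),([x,y,100],down(PSI)))
```

```text
dp [0.3949, -0.2997, -0.0606] ang [-0.002, 0.002, 0.2377] dist 250 deg 10.7
dp [0.395, -0.2996, 0.0394] ang [-0.002, 0.002, 0.2377] dist 249 deg 10.7
```

jog_arm(dp=[[0.03,-0.02,-0.03],[0.08,-0.06,-0.05],[0.14,-0.11,-0.05],[0.2,-0.15,-0.05],[0.26,-0.2,-0.04],[0.32,-0.24,-0.02],[0.37,-0.28,0],[0.395,-0.3,0.03],[0.395,-0.3,0.039],[0.395,-0.3,0.039]], angular=[[0,0,0.04],[0,0,0.08],[0,0,0.12],[0,0,0.16],[0,0,0.2],[0,0,0.237],[0,0,0.237],[0,0,0.237],[0,0,0.237],[0,0,0.237]])

```text
time_s: 11.77
eef_pos: [628.5, -40.1, 97.4]
orientation: [[0.992, 0.129, -0.004], [0.129, -0.992, 0.0], [-0.004, -0.001, -1.0]]
ft_force: [0.4, -0.4, -0.5]
gripper_width: 51.9
finger_force: 63.1
```

jog_arm(dp=[[0,0,0.01],[0,0,0.015],[0,0,0.015],[0,0,0.015]], angular=[[0,0,0],[0,0,0],[0,0,0],[0,0,0]])

```text
time_s: 12.1
eef_pos: [629.7, -42.0, 92.5]
orientation: [[0.992, 0.126, 0.0], [0.126, -0.992, -0.0], [0.0, 0.0, -1.0]]
ft_force: [-0.3, 0.5, -0.3]
gripper_width: 52.3
finger_force: 63.1
```

Run:
```python
from h import *
print(ctrl.sense()["eef_pos"],ctrl.sense()["qd"].round(1))
x,y=S[1]
move(([x,y,82],down(PSI)))
```

```text
[629.66585008 -42.0345707   92.52620541] [ 0.1 -0.1 -0.3  0.1 -0.1  0. ]
dp [-0.001, -0.0028, 0.0211] ang [0.0002, -0.0006, -0.0011] dist 11 deg 0.1
```

jog_arm(dp=[[-0.001,-0.003,0.008],[-0.001,-0.003,0.014],[-0.001,-0.003,0.019],[-0.001,-0.003,0.021],[-0.001,-0.003,0.021],[-0.001,-0.003,0.021]], angular=[[0,0,0],[0,0,0],[0,0,0],[0,0,0],[0,0,0],[0,0,0]])

```text
time_s: 12.6
eef_pos: [629.2, -39.8, 82.3]
orientation: [[0.992, 0.128, -0.0], [0.128, -0.992, -0.0], [-0.0, 0.0, -1.0]]
ft_force: [-2.8, 0.4, 4.2]
gripper_width: 51.8
finger_force: 63.6
```

jog_arm(dp=[[0,0,0],[0,0,0],[0,0,0],[0,0,-0.01],[0,0,-0.04],[0,0,-0.08],[0,0,-0.13],[0,0,-0.15],[0,0,-0.15],[0,0,-0.15]], angular=[[0,0,0],[0,0,0],[0,0,0],[0,0,0],[0,0,0],[0,0,0],[0,0,0],[0,0,0],[0,0,0],[0,0,0]], grip=0.8)

```text
time_s: 13.43
eef_pos: [629.4, -39.7, 157.0]
orientation: [[0.992, 0.128, 0.001], [0.128, -0.992, -0.0], [0.001, 0.0, -1.0]]
ft_force: [0.1, 1.6, -0.3]
gripper_width: 68.3
finger_force: 0.0
```

```bash
cat >> h.py <<'E'
def seen(z=95,amin=800,n="wrist"):
    d=shot(n);hsv=cv2.cvtColor(d["image"],cv2.COLOR_BGR2HSV)
    m=cv2.inRange(hsv,(3,120,60),(16,255,255));m=cv2.morphologyEx(m,cv2.MORPH_OPEN,np.ones((5,5)))
    for c,A,r in blobs(m,amin):
        P=plane(d,c[:,0],z)[:,:2].astype(np.float32);R=cv2.minAreaRect(P)
        if max(R[1])<75: print("seen",np.round(r[0]),np.round(R[0],1),np.round(R[1],1),round(R[2],1))
    return d
E
python3 - <<'E'
from h import *
seen()
x,y,w=391.8,-252.4,39.4
move(([x,y,150],down(w)),([x,y,30],down(w)))
E
```

```text
seen [136. 223.] [617.2  47.9] [55.5 56.7] 7.2
seen [284. 219.] [630.8 -39.3] [62.4 53.9] 7.4
dp [-0.524, 0.3618, 0.0115] ang [-0.0009, 0.0014, -0.7127] dist 318 deg 32.1
dp [-0.5238, 0.3619, 0.2515] ang [-0.0009, 0.0014, -0.7127] dist 342 deg 32.1
```

jog_arm(dp=[[-0.05,0.03,0],[-0.11,0.075,0],[-0.18,0.12,0],[-0.25,0.17,0],[-0.31,0.215,0],[-0.37,0.26,0],[-0.43,0.3,0.02],[-0.49,0.34,0.06],[-0.523,0.362,0.12],[-0.523,0.362,0.19]], angular=[[0,0,-0.08],[0,0,-0.2],[0,0,-0.33],[0,0,-0.45],[0,0,-0.57],[0,0,-0.7],[0,0,-0.713],[0,0,-0.713],[0,0,-0.713],[0,0,-0.713]])

```text
time_s: 14.32
eef_pos: [390.7, -254.7, 60.6]
orientation: [[0.775, 0.632, 0.001], [0.632, -0.775, -0.002], [-0.001, 0.002, -1.0]]
ft_force: [1.1, 0.0, 0.1]
gripper_width: 68.3
finger_force: 0.0
```

jog_arm(dp=[[0,0,0.05],[0,0,0.08],[0,0,0.09],[0,0,0.09],[0,0,0.09],[0,0,0.09]], angular=[[0,0,0],[0,0,0],[0,0,0],[0,0,0],[0,0,0],[0,0,0]])

```text
time_s: 14.82
eef_pos: [393.7, -253.0, 17.6]
orientation: [[0.772, 0.635, 0.001], [0.635, -0.772, -0.001], [0.0, 0.002, -1.0]]
ft_force: [0.2, -0.8, 0.4]
gripper_width: 68.6
finger_force: 0.0
```

Run:
```python
from h import *
print(ctrl.sense()["eef_pos"],ctrl.sense()["qd"].round(1))
x,y,w=391.8,-252.4,39.4
move(([x,y,-1.2],down(w)))
```

```text
[ 393.73610128 -253.03895528   17.62520751] [ 0.1 -0.6 -0.4  0.   0.1  0. ]
dp [-0.0022, -0.0035, 0.0376] ang [0.0024, -0.0005, 0.0007] dist 19 deg 0.1
```

jog_arm(dp=[[-0.002,-0.003,0.02],[-0.002,-0.003,0.037],[-0.002,-0.003,0.037],[-0.002,-0.003,0.037]], angular=[[0,0,0],[0,0,0],[0,0,0],[0,0,0]])

```text
time_s: 15.15
eef_pos: [390.6, -251.5, -2.7]
orientation: [[0.772, 0.635, -0.001], [0.635, -0.772, 0.001], [-0.0, -0.002, -1.0]]
ft_force: [0.3, 0.6, -0.4]
gripper_width: 68.5
finger_force: 0.0
```

jog_arm(dp=[[0,0,0],[0,0,0],[0,0,0],[0,0,0],[0,0,0],[0,0,-0.01],[0,0,-0.04],[0,0,-0.1],[0,0,-0.17],[0,0,-0.24]], angular=[[0,0,0],[0,0,0],[0,0,0],[0,0,0],[0,0,0],[0,0,0],[0,0,0],[0,0,0],[0,0,0],[0,0,0]], grip=0)

```text
time_s: 15.98
eef_pos: [390.1, -251.1, 118.4]
orientation: [[0.773, 0.635, -0.002], [0.635, -0.773, 0.002], [-0.001, -0.003, -1.0]]
ft_force: [0.6, -0.6, -1.0]
gripper_width: 52.4
finger_force: 63.3
```

Run:
```python
from h import *
x,y=S[2]
move(([x,y,150],down(PSI)),([x,y,105],down(PSI)))
```

```text
dp [0.5934, -0.2594, -0.0628] ang [-0.0034, 0.0018, 0.7137] dist 325 deg 32.1
dp [0.5934, -0.2592, 0.0272] ang [-0.0034, 0.0018, 0.7137] dist 324 deg 32.1
```

jog_arm(dp=[[0.04,-0.02,-0.04],[0.1,-0.045,-0.06],[0.17,-0.075,-0.06],[0.245,-0.107,-0.06],[0.32,-0.14,-0.06],[0.39,-0.17,-0.06],[0.46,-0.2,-0.04],[0.52,-0.23,-0.02],[0.57,-0.25,0],[0.593,-0.259,0.015]], angular=[[0,0,0.07],[0,0,0.16],[0,0,0.26],[0,0,0.36],[0,0,0.46],[0,0,0.56],[0,0,0.66],[0,0,0.713],[0,0,0.713],[0,0,0.713]])

```text
time_s: 16.82
eef_pos: [538.2, 39.1, 109.6]
orientation: [[0.991, 0.131, -0.001], [0.131, -0.991, 0.001], [-0.001, -0.001, -1.0]]
ft_force: [-0.2, 0.6, -1.0]
gripper_width: 52.1
finger_force: 63.3
```

jog_arm(dp=[[0,0,0.01],[0,0,0.025],[0,0,0.033],[0,0,0.033],[0,0,0.033]], angular=[[0,0,0],[0,0,0],[0,0,0],[0,0,0],[0,0,0]])

```text
time_s: 17.23
eef_pos: [537.5, 35.2, 93.9]
orientation: [[0.992, 0.126, -0.001], [0.126, -0.992, -0.0], [-0.001, 0.0, -1.0]]
ft_force: [-0.0, 1.0, -1.0]
gripper_width: 52.3
finger_force: 63.3
```

Run:
```python
from h import *
print(ctrl.sense()["eef_pos"],ctrl.sense()["qd"].round(1))
x,y=S[2]
move(([x,y,82],down(PSI)))
```

```text
[537.51061222  35.15400892  93.93429977] [ 0.2 -0.5 -0.7  0.2 -0.   0.1]
dp [-0.0004, -0.0046, 0.0239] ang [0.0001, 0.0007, -0.0015] dist 12 deg 0.1
```

jog_arm(dp=[[0,-0.004,0.008],[0,-0.004,0.014],[0,-0.004,0.02],[0,-0.004,0.024],[0,-0.004,0.024],[0,-0.004,0.024]], angular=[[0,0,0],[0,0,0],[0,0,0],[0,0,0],[0,0,0],[0,0,0]])

```text
time_s: 17.73
eef_pos: [537.7, 38.3, 82.0]
orientation: [[0.992, 0.128, -0.0], [0.128, -0.992, -0.0], [-0.0, -0.0, -1.0]]
ft_force: [0.1, -0.0, 0.2]
gripper_width: 52.5
finger_force: 63.4
```

jog_arm(dp=[[0,0,0],[0,0,0],[0,0,0],[0,0,-0.01],[0,0,-0.04],[0,0,-0.08],[0,0,-0.13],[0,0,-0.15],[0,0,-0.15],[0,0,-0.15]], angular=[[0,0,0],[0,0,0],[0,0,0],[0,0,0],[0,0,0],[0,0,0],[0,0,0],[0,0,0],[0,0,0],[0,0,0]], grip=0.75)

```text
time_s: 18.57
eef_pos: [538.0, 38.3, 157.5]
orientation: [[0.992, 0.128, 0.001], [0.128, -0.992, -0.0], [0.001, 0.0, -1.0]]
ft_force: [0.3, 0.2, -0.1]
gripper_width: 64.1
finger_force: 0.0
```

Run:
```python
from h import *
seen()
x,y,w=601.7,-360.3,-21.1
move(([x,y,150],down(w)),([x,y,30],down(w)))
```

```text
seen [446. 405.] [412.1 -98.6] [26.5 32.2] 6.0
seen [284. 220.] [538.5  38.7] [55.6 53.8] 7.3
seen [282.  84.] [615.6  49.5] [53.  53.8] 7.3
seen [446.  81.] [629.1 -38.2] [54.5 63.4] 37.4
dp [0.0262, 0.8072, 0.0121] ang [0.0001, 0.0014, 0.6318] dist 404 deg 28.4
dp [0.0265, 0.8072, 0.2521] ang [0.0001, 0.0014, 0.6318] dist 423 deg 28.4
```

jog_arm(dp=[[0.003,0.07,0],[0.006,0.15,0],[0.009,0.23,0],[0.012,0.31,0],[0.015,0.39,0],[0.018,0.47,0],[0.02,0.55,0],[0.022,0.63,0.01],[0.024,0.71,0.03],[0.026,0.78,0.06]], angular=[[0,0,0.06],[0,0,0.14],[0,0,0.22],[0,0,0.3],[0,0,0.38],[0,0,0.46],[0,0,0.54],[0,0,0.62],[0,0,0.632],[0,0,0.632]])

```text
time_s: 19.45
eef_pos: [600.3, -349.5, 125.9]
orientation: [[0.932, -0.361, -0.0], [-0.361, -0.932, -0.0], [0.0, 0.0, -1.0]]
ft_force: [0.4, 0.1, 0.4]
gripper_width: 63.8
finger_force: 0.0
```

Run:
```python
from h import *
x,y,w=601.7,-360.3,-21.1
move(([x,y,25],down(w)))
```

```text
dp [0.0105, 0.0192, 0.2018] ang [0.0003, -0.0, -0.0018] dist 102 deg 0.1
```

jog_arm(dp=[[0.013,0.023,0.05],[0.013,0.023,0.12],[0.013,0.023,0.18],[0.013,0.023,0.2],[0.013,0.023,0.2],[0.013,0.023,0.2],[0.013,0.023,0.2]], angular=[[0,0,0],[0,0,0],[0,0,0],[0,0,0],[0,0,0],[0,0,0],[0,0,0]])

```text
time_s: 20.03
eef_pos: [603.6, -360.4, 29.2]
orientation: [[0.933, -0.36, 0.003], [-0.36, -0.933, -0.002], [0.003, 0.001, -1.0]]
ft_force: [0.8, -0.1, 0.7]
gripper_width: 63.8
finger_force: 0.0
```

Run:
```python
from h import *
x,y,w=601.7,-360.3,-21.1
print(ctrl.sense()["eef_pos"])
move(([x,y,-1.2],down(w)))
seen(12)
```

```text
[ 603.60614878 -360.42906698   29.15933063]
dp [-0.0038, 0.0011, 0.0607] ang [0.0009, -0.0039, 0.0004] dist 30 deg 0.2
seen [332. 382.] [ 522.8 -358.8] [30.4 57.1] 8.7
seen [285. 258.] [ 601.2 -360. ] [45.9 61.4] 69.0
```

jog_arm(dp=[[-0.003,0.001,0.025],[-0.003,0.001,0.05],[-0.003,0.001,0.06],[-0.003,0.001,0.06],[-0.003,0.001,0.06]], angular=[[0,0,0],[0,0,0],[0,0,0],[0,0,0],[0,0,0]])

```text
time_s: 20.5
eef_pos: [600.2, -359.4, -3.9]
orientation: [[0.933, -0.36, -0.001], [-0.36, -0.933, 0.001], [-0.002, -0.0, -1.0]]
ft_force: [-0.4, -0.1, 0.9]
gripper_width: 64.0
finger_force: 0.0
```

jog_arm(dp=[[0,0,0],[0,0,0],[0,0,0],[0,0,0],[0,0,0],[0,0,-0.01],[0,0,-0.04],[0,0,-0.1],[0,0,-0.17],[0,0,-0.24]], angular=[[0,0,0],[0,0,0],[0,0,0],[0,0,0],[0,0,0],[0,0,0],[0,0,0],[0,0,0],[0,0,0],[0,0,0]], grip=0)

```text
time_s: 21.33
eef_pos: [599.9, -359.2, 118.0]
orientation: [[0.933, -0.36, -0.002], [-0.36, -0.933, 0.001], [-0.002, -0.001, -1.0]]
ft_force: [1.7, -0.2, -0.6]
gripper_width: 44.6
finger_force: 62.9
```

Run:
```python
from h import *
x,y=S[3]
move(([x,y,150],down(PSI)),([x,y,105],down(PSI)))
```

```text
dp [-0.3158, -0.5486, -0.063] ang [-0.0014, 0.0027, -0.6312] dist 318 deg 28.4
dp [-0.3156, -0.5486, 0.027] ang [-0.0014, 0.0027, -0.6312] dist 317 deg 28.4
```

jog_arm(dp=[[-0.02,-0.04,-0.04],[-0.05,-0.1,-0.06],[-0.09,-0.165,-0.06],[-0.13,-0.23,-0.06],[-0.17,-0.3,-0.06],[-0.21,-0.37,-0.06],[-0.25,-0.44,-0.04],[-0.29,-0.5,-0.02],[-0.319,-0.545,0],[-0.319,-0.547,0.015]], angular=[[0,0,-0.07],[0,0,-0.14],[0,0,-0.22],[0,0,-0.3],[0,0,-0.38],[0,0,-0.46],[0,0,-0.54],[0,0,-0.63],[0,0,-0.63],[0,0,-0.63]])

```text
time_s: 22.17
eef_pos: [548.5, -43.0, 109.1]
orientation: [[0.991, 0.13, -0.002], [0.13, -0.991, 0.002], [-0.001, -0.002, -1.0]]
ft_force: [-0.2, -0.2, -1.7]
gripper_width: 44.7
finger_force: 62.9
```

jog_arm(dp=[[0,0,0.01],[0,0,0.025],[0,0,0.033],[0,0,0.033],[0,0,0.033],[0,0,0.033]], angular=[[0,0,0],[0,0,0],[0,0,0],[0,0,0],[0,0,0],[0,0,0]])

```text
time_s: 22.67
eef_pos: [550.9, -48.2, 93.5]
orientation: [[0.992, 0.125, 0.001], [0.125, -0.992, -0.0], [0.001, 0.0, -1.0]]
ft_force: [0.2, 0.2, -0.8]
gripper_width: 44.2
finger_force: 62.9
```

Run:
```python
from h import *
print(ctrl.sense()["eef_pos"],ctrl.sense()["qd"].round(1))
move(([549.4,-46.7,80.5],down(PSI)))
```

```text
[550.91197447 -48.16815551  93.47202075] [ 0.4 -0.3 -0.1 -0.  -0.2  0. ]
dp [-0.0026, -0.0033, 0.0259] ang [0.0003, -0.0007, -0.003] dist 13 deg 0.1
```

jog_arm(dp=[[-0.002,-0.003,0.01],[-0.002,-0.003,0.017],[-0.002,-0.003,0.022],[-0.002,-0.003,0.025],[-0.002,-0.003,0.025],[-0.002,-0.003,0.025]], angular=[[0,0,0],[0,0,0],[0,0,0],[0,0,0],[0,0,0],[0,0,0]])

```text
time_s: 23.17
eef_pos: [549.3, -45.9, 81.0]
orientation: [[0.992, 0.126, -0.0], [0.126, -0.992, -0.0], [-0.0, 0.0, -1.0]]
ft_force: [-2.0, 0.3, 3.4]
gripper_width: 44.8
finger_force: 63.4
```

jog_arm(dp=[[0,0,0],[0,0,0],[0,0,0],[0,0,-0.01],[0,0,-0.04],[0,0,-0.08],[0,0,-0.13],[0,0,-0.15],[0,0,-0.15],[0,0,-0.15]], angular=[[0,0,0],[0,0,0],[0,0,0],[0,0,0],[0,0,0],[0,0,0],[0,0,0],[0,0,0],[0,0,0],[0,0,0]], grip=0.7)

```text
time_s: 24.0
eef_pos: [549.5, -46.0, 155.9]
orientation: [[0.992, 0.126, 0.001], [0.126, -0.992, -0.0], [0.001, 0.0, -1.0]]
ft_force: [-0.1, -0.5, -0.5]
gripper_width: 60.0
finger_force: 0.0
```

Run:
```python
from h import *
seen()
x,y,w=506.5,-360.2,98.7
move(([x,y,150],down(w)),([x,y,100],down(w)))
```

```text
seen [128. 404.] [397.2  49.7] [29.  33.2] 8.4
seen [142. 222.] [538.8  37.1] [55.7 56.5] 7.1
seen [284. 222.] [549.2 -45.7] [60.5 46. ] 7.2
seen [124.  86.] [616.   47.9] [53.3 56.5] 7.0
seen [291.  80.] [629.9 -39.5] [60.3 54.1] 7.1
dp [-0.163, 0.6132, 0.009] ang [-0.0016, 0.0008, -2.0324] dist 317 deg 91.5
dp [-0.1628, 0.6132, 0.109] ang [-0.0016, 0.0008, -2.0324] dist 322 deg 91.5
```

jog_arm(dp=[[-0.012,0.05,0],[-0.03,0.12,0],[-0.05,0.19,0],[-0.07,0.26,0],[-0.09,0.33,0],[-0.11,0.41,0],[-0.13,0.48,0],[-0.15,0.55,0.02],[-0.163,0.613,0.03],[-0.163,0.613,0.06]], angular=[[0,0,-0.12],[0,0,-0.26],[0,0,-0.4],[0,0,-0.54],[0,0,-0.68],[0,0,-0.82],[0,0,-0.95],[0,0,-1],[0,0,-1],[0,0,-1]])

```text
time_s: 24.88
eef_pos: [506.1, -365.7, 125.1]
orientation: [[0.616, 0.788, 0.001], [0.788, -0.616, -0.003], [-0.002, 0.002, -1.0]]
ft_force: [0.8, -0.1, 0.3]
gripper_width: 60.0
finger_force: 0.0
```

jog_arm(dp=[[0,0,0.02],[0,0,0.04],[0,0,0.06],[0,0,0.08],[0,0,0.1],[0,0,0.12],[0,0,0.14],[0,0,0.17],[0,0,0.18],[0,0,0.18]], angular=[[0,0,-0.15],[0,0,-0.3],[0,0,-0.45],[0,0,-0.6],[0,0,-0.75],[0,0,-0.9],[0,0,-1],[0,0,-1],[0,0,-1],[0,0,-1]])

```text
time_s: 25.72
eef_pos: [504.9, -358.4, 31.8]
orientation: [[-0.126, 0.992, -0.005], [0.992, 0.126, 0.004], [0.005, -0.005, -1.0]]
ft_force: [-0.0, -0.3, -0.6]
gripper_width: 59.7
finger_force: 0.0
```

Run:
```python
from h import *
print(ctrl.sense()["eef_pos"],ctrl.sense()["qd"].round(1))
x,y,w=506.5,-360.2,98.7
move(([x,y,15],down(w)),([x,y,-2.5],down(w)))
```

```text
[ 504.86204487 -358.41163687   31.76125392] [ 0.  -1.4 -1.7 -0.   0.6 -0.1]
dp [-0.0041, 0.003, 0.0335] ang [-0.0058, -0.0065, -0.0328] dist 17 deg 1.5
dp [-0.0043, 0.0031, 0.0685] ang [-0.0058, -0.0065, -0.0328] dist 34 deg 1.5
```

jog_arm(dp=[[-0.003,0.002,0.02],[-0.003,0.002,0.034],[-0.003,0.002,0.034],[-0.003,0.002,0.034]], angular=[[0,0,-0.033],[0,0,-0.033],[0,0,-0.033],[0,0,-0.033]])

```text
time_s: 26.05
eef_pos: [507.8, -361.2, 18.1]
orientation: [[-0.151, 0.989, -0.001], [0.989, 0.151, 0.001], [0.001, -0.001, -1.0]]
ft_force: [-0.3, -0.2, 0.1]
gripper_width: 59.8
finger_force: 0.0
```

Run:
```python
from h import *
print(ctrl.sense()["eef_pos"],ctrl.sense()["qd"].round(1))
x,y,w=506.5,-360.2,98.7
move(([x,y,-2.5],down(w)))
seen(12)
```

```text
[ 507.84771432 -361.2402887    18.09304173] [ 0.1 -0.7 -0.7  0.1 -0.2 -0.1]
dp [0.0024, -0.0023, 0.0412] ang [-0.0011, -0.0013, -0.0001] dist 21 deg 0.1
seen [439. 404.] [ 602.4 -428.5] [24.1 20.5] 7.6
seen [128. 404.] [ 438.  -453.9] [23.4 20.5] 10.0
seen [ 24. 364.] [ 378.1 -433.4] [43.5 18.8] 50.1
seen [280. 257.] [ 505.8 -358.4] [45.5 65.7] 8.7
seen [ 56. 227.] [ 407. -359.] [66.7 47.5] 88.7
```

jog_arm(dp=[[0.002,-0.002,0.02],[0.002,-0.002,0.041],[0.002,-0.002,0.041],[0.002,-0.002,0.041]], angular=[[0,0,0],[0,0,0],[0,0,0],[0,0,0]])

```text
time_s: 26.43
eef_pos: [506.2, -360.0, -3.4]
orientation: [[-0.152, 0.988, -0.002], [0.988, 0.152, 0.002], [0.002, -0.002, -1.0]]
ft_force: [0.2, -0.5, 0.8]
gripper_width: 59.5
finger_force: 0.0
```

jog_arm(dp=[[0,0,0],[0,0,0],[0,0,0],[0,0,0],[0,0,0],[0,0,-0.01],[0,0,-0.04],[0,0,-0.1],[0,0,-0.17],[0,0,-0.24]], angular=[[0,0,0],[0,0,0],[0,0,0],[0,0,0],[0,0,0],[0,0,0],[0,0,0],[0,0,0],[0,0,0],[0,0,0]], grip=0)

```text
time_s: 27.27
eef_pos: [506.6, -360.3, 119.9]
orientation: [[-0.152, 0.988, -0.001], [0.988, 0.152, 0.001], [0.001, -0.001, -1.0]]
ft_force: [0.7, -0.5, 0.3]
gripper_width: 44.4
finger_force: 63.6
```

Run:
```python
from h import *
x,y=S[4]
move(([x,y,150],down(PSI)),([x,y,105],down(PSI)))
```

```text
dp [0.7785, 0.0215, -0.0597] ang [-0.0014, -0.0001, 2.0317] dist 391 deg 91.4
dp [0.7784, 0.0215, 0.0303] ang [-0.0014, -0.0001, 2.0317] dist 390 deg 91.4
```

jog_arm(dp=[[0.05,0.001,-0.05],[0.12,0.003,-0.06],[0.2,0.005,-0.06],[0.28,0.008,-0.06],[0.36,0.01,-0.06],[0.44,0.012,-0.06],[0.52,0.014,-0.06],[0.6,0.017,-0.06],[0.68,0.019,-0.06],[0.75,0.021,-0.06]], angular=[[0,0,0.06],[0,0,0.15],[0,0,0.26],[0,0,0.37],[0,0,0.48],[0,0,0.59],[0,0,0.7],[0,0,0.81],[0,0,0.92],[0,0,1]])

```text
time_s: 28.1
eef_pos: [460.0, 13.6, 149.5]
orientation: [[0.595, 0.804, 0.002], [0.804, -0.595, 0.0], [0.001, 0.002, -1.0]]
ft_force: [0.4, -0.0, -0.4]
gripper_width: 44.6
finger_force: 63.6
```

jog_arm(dp=[[0.02,-0.02,0],[0.02,-0.02,0],[0.02,-0.02,0],[0.02,-0.02,0],[0.02,-0.02,0.01],[0.02,-0.02,0.03],[0.02,-0.02,0.06],[0.02,-0.02,0.08],[0.02,-0.02,0.085],[0.02,-0.02,0.085]], angular=[[0,0,0.15],[0,0,0.3],[0,0,0.45],[0,0,0.6],[0,0,0.75],[0,0,0.9],[0,0,1],[0,0,1],[0,0,1],[0,0,1]])

```text
time_s: 28.93
eef_pos: [457.7, 25.5, 105.1]
orientation: [[0.988, 0.153, -0.002], [0.153, -0.988, 0.0], [-0.002, -0.0, -1.0]]
ft_force: [-0.3, 0.0, -0.6]
gripper_width: 44.2
finger_force: 63.6
```

Run:
```python
from h import *
print(ctrl.sense()["eef_pos"],ctrl.sense()["qd"].round(1))
x,y=S[4]
move(([x,y,81],down(PSI)))
```

```text
[457.74231482  25.50129064 105.09503805] [-0.1 -0.6 -1.3  0.1  0.2  0.4]
dp [0.0011, -0.0008, 0.0482] ang [-0.0004, 0.002, 0.0339] dist 24 deg 1.5
```

jog_arm(dp=[[0.001,0,0.01],[0.001,0,0.02],[0.001,0,0.025],[0.001,0,0.025],[0.001,0,0.025]], angular=[[0,0,0.033],[0,0,0.033],[0,0,0.033],[0,0,0.033],[0,0,0.033]])

```text
time_s: 29.35
eef_pos: [459.0, 25.5, 93.2]
orientation: [[0.992, 0.127, -0.0], [0.127, -0.992, -0.0], [-0.0, -0.0, -1.0]]
ft_force: [0.5, -0.4, -0.6]
gripper_width: 44.1
finger_force: 63.6
```

Run:
```python
from h import *
x,y=S[4]
move(([x,y,81],down(PSI)))
```

```text
dp [-0.0014, -0.0011, 0.0244] ang [-0.0, 0.0, -0.0005] dist 12 deg 0.0
```

Next up: tile oblong A (406.3,-361), tool yaw 89.

jog_arm(dp=[[-0.001,-0.001,0.01],[-0.001,-0.001,0.017],[-0.001,-0.001,0.022],[-0.001,-0.001,0.024],[-0.001,-0.001,0.024],[-0.001,-0.001,0.024]], angular=[[0,0,0],[0,0,0],[0,0,0],[0,0,0],[0,0,0],[0,0,0]])

```text
time_s: 29.85
eef_pos: [458.4, 26.0, 81.3]
orientation: [[0.992, 0.126, -0.0], [0.126, -0.992, 0.0], [-0.0, -0.0, -1.0]]
ft_force: [-1.1, 0.8, 2.5]
gripper_width: 44.0
finger_force: 63.9
```

jog_arm(dp=[[0,0,0],[0,0,0],[0,0,0],[0,0,-0.01],[0,0,-0.04],[0,0,-0.08],[0,0,-0.13],[0,0,-0.15],[0,0,-0.15],[0,0,-0.15]], angular=[[0,0,0],[0,0,0],[0,0,0],[0,0,0],[0,0,0],[0,0,0],[0,0,0],[0,0,0],[0,0,0],[0,0,0]], grip=0.7)

```text
time_s: 30.68
eef_pos: [458.6, 26.0, 156.3]
orientation: [[0.992, 0.126, 0.001], [0.126, -0.992, -0.0], [0.001, 0.0, -1.0]]
ft_force: [-0.5, 0.4, 0.4]
gripper_width: 59.9
finger_force: 0.0
```

Run:
```python
from h import *
seen()
x,y,w=406.3,-360.8,89
move(([x,y,150],down(w)),([x,y,100],down(w)))
```

```text
seen [439. 404.] [ 334.  -104.8] [28.2 33. ] 5.9
seen [128. 404.] [305.8 121.8] [29.1 33.2] 8.4
seen [450. 316.] [408.  -89.3] [20.8 49.2] 6.7
seen [284. 218.] [460.4  26.5] [65.4 45.6] 7.1
seen [279.  82.] [537.2  38.5] [53.  53.7] 7.2
seen [437.  81.] [547.6 -44.4] [58.1 49.3] 8.0
dp [-0.1997, 0.7544, 0.0103] ang [-0.0013, 0.001, -1.8169] dist 390 deg 81.8
dp [-0.1996, 0.7545, 0.1103] ang [-0.0013, 0.001, -1.8169] dist 394 deg 81.8
```

jog_arm(dp=[[-0.012,0.05,0],[-0.03,0.12,0],[-0.05,0.2,0],[-0.07,0.28,0],[-0.095,0.36,0],[-0.116,0.44,0],[-0.138,0.52,0],[-0.16,0.6,0],[-0.18,0.68,0],[-0.2,0.755,0.02]], angular=[[0,0,-0.1],[0,0,-0.2],[0,0,-0.3],[0,0,-0.41],[0,0,-0.52],[0,0,-0.63],[0,0,-0.74],[0,0,-0.85],[0,0,-0.95],[0,0,-1]])

```text
time_s: 31.57
eef_pos: [406.2, -363.6, 145.9]
orientation: [[0.61, 0.792, 0.001], [0.792, -0.61, -0.001], [-0.0, 0.001, -1.0]]
ft_force: [1.0, -0.1, 0.5]
gripper_width: 59.8
finger_force: 0.0
```

jog_arm(dp=[[0,0,0.02],[0,0,0.05],[0,0,0.08],[0,0,0.12],[0,0,0.16],[0,0,0.2],[0,0,0.23],[0,0,0.24],[0,0,0.24],[0,0,0.24]], angular=[[0,0,-0.15],[0,0,-0.3],[0,0,-0.45],[0,0,-0.6],[0,0,-0.75],[0,0,-0.817],[0,0,-0.817],[0,0,-0.817],[0,0,-0.817],[0,0,-0.817]])

```text
time_s: 32.4
eef_pos: [406.4, -360.7, 25.4]
orientation: [[0.017, 1.0, -0.001], [1.0, -0.017, 0.001], [0.001, -0.001, -1.0]]
ft_force: [0.7, 0.1, 0.5]
gripper_width: 60.0
finger_force: 0.0
```

Run:
```python
from h import *
print(ctrl.sense()["eef_pos"],ctrl.sense()["qd"].round(1))
x,y,w=406.3,-360.8,89
move(([x,y,-2.5],down(w)))
seen(12)
```

```text
[ 406.37760431 -360.71820543   25.38174697] [ 0.1 -1.3 -1.5  0.  -0.  -0. ]
dp [-0.0002, -0.0001, 0.0558] ang [-0.0014, -0.0015, -0.0] dist 28 deg 0.1
seen [282. 254.] [ 405.7 -359.2] [65.8 45.5] 89.1
seen [100. 118.] [ 330.7 -294.3] [51.3 12.3] 88.2
```

jog_arm(dp=[[0,0,0.025],[0,0,0.05],[0,0,0.055],[0,0,0.055],[0,0,0.055]], angular=[[0,0,0],[0,0,0],[0,0,0],[0,0,0],[0,0,0]])

```text
time_s: 32.87
eef_pos: [406.5, -360.8, -2.0]
orientation: [[0.017, 1.0, -0.001], [1.0, -0.017, 0.001], [0.001, -0.001, -1.0]]
ft_force: [0.9, -0.7, 0.5]
gripper_width: 60.0
finger_force: 0.0
```

jog_arm(dp=[[0,0,0],[0,0,0],[0,0,0],[0,0,0],[0,0,0],[0,0,-0.01],[0,0,-0.04],[0,0,-0.1],[0,0,-0.17],[0,0,-0.24]], angular=[[0,0,0],[0,0,0],[0,0,0],[0,0,0],[0,0,0],[0,0,0],[0,0,0],[0,0,0],[0,0,0],[0,0,0]], grip=0)

```text
time_s: 33.7
eef_pos: [405.8, -360.1, 118.8]
orientation: [[0.017, 1.0, -0.002], [1.0, -0.017, 0.002], [0.002, -0.002, -1.0]]
ft_force: [1.1, -0.2, -0.2]
gripper_width: 44.1
finger_force: 62.7
```

Run:
```python
from h import *
x,y=S[5]
move(([x,y,150],down(PSI)),([x,y,105],down(PSI)))
```

```text
dp [0.5973, 0.1271, -0.0614] ang [-0.0043, -0.0004, 1.8157] dist 307 deg 81.7
dp [0.597, 0.1273, 0.0286] ang [-0.0043, -0.0004, 1.8157] dist 306 deg 81.7
```

jog_arm(dp=[[0.05,0.01,-0.05],[0.12,0.025,-0.06],[0.19,0.04,-0.06],[0.26,0.055,-0.06],[0.33,0.07,-0.06],[0.4,0.085,-0.06],[0.47,0.1,-0.06],[0.54,0.115,-0.06],[0.597,0.127,-0.06],[0.597,0.127,-0.06]], angular=[[0,0,0.08],[0,0,0.18],[0,0,0.3],[0,0,0.42],[0,0,0.54],[0,0,0.66],[0,0,0.78],[0,0,0.9],[0,0,1],[0,0,1]])

```text
time_s: 34.53
eef_pos: [475.4, -59.5, 148.4]
orientation: [[0.717, 0.697, -0.0], [0.697, -0.717, 0.002], [0.001, -0.002, -1.0]]
ft_force: [0.2, 1.0, -0.7]
gripper_width: 44.1
finger_force: 62.7
```

jog_arm(dp=[[0,0,0],[0,0,0],[0,0,0],[0,0,0.02],[0,0,0.04],[0,0,0.07],[0,0,0.1],[0,0,0.11],[0,0,0.11],[0,0,0.11]], angular=[[0,0,0.15],[0,0,0.3],[0,0,0.45],[0,0,0.6],[0,0,0.75],[0,0,0.816],[0,0,0.816],[0,0,0.816],[0,0,0.816],[0,0,0.816]])

```text
time_s: 35.37
eef_pos: [475.2, -64.0, 93.6]
orientation: [[0.992, 0.127, -0.001], [0.127, -0.992, 0.0], [-0.001, -0.0, -1.0]]
ft_force: [0.1, -0.6, -0.5]
gripper_width: 44.0
finger_force: 62.7
```

Run:
```python
from h import *
print(ctrl.sense()["eef_pos"],ctrl.sense()["qd"].round(1))
x,y=S[5]
move(([x,y,81.5],down(PSI)))
```

```text
[475.22421481 -63.99869213  93.63391814] [ 0.3 -0.7 -1.3  0.  -0.2  0.2]
dp [-0.0009, -0.0027, 0.0243] ang [-0.0002, 0.0007, -0.0002] dist 12 deg 0.0
```

jog_arm(dp=[[-0.001,-0.002,0.01],[-0.001,-0.002,0.017],[-0.001,-0.002,0.022],[-0.001,-0.002,0.024],[-0.001,-0.002,0.024],[-0.001,-0.002,0.024]], angular=[[0,0,0],[0,0,0],[0,0,0],[0,0,0],[0,0,0],[0,0,0]])

```text
time_s: 35.87
eef_pos: [475.0, -62.9, 82.2]
orientation: [[0.992, 0.127, 0.0], [0.127, -0.992, -0.0], [0.0, 0.0, -1.0]]
ft_force: [-1.9, 1.0, 3.9]
gripper_width: 44.4
finger_force: 63.2
```

jog_arm(dp=[[0,0,0],[0,0,0],[0,0,0],[0,0,-0.01],[0,0,-0.05],[0,0,-0.12],[0,0,-0.19],[0,0,-0.26],[0,0,-0.33],[0,0,-0.4]], angular=[[0,0,0],[0,0,0],[0,0,0],[0,0,0],[0,0,0],[0,0,0],[0,0,0],[0,0,0],[0,0,0],[0,0,0]], grip=0.7)

```text
time_s: 36.7
eef_pos: [474.5, -62.7, 283.7]
orientation: [[0.992, 0.127, 0.001], [0.127, -0.992, -0.0], [0.001, 0.0, -1.0]]
ft_force: [0.6, -0.1, -0.3]
gripper_width: 60.1
finger_force: 0.0
```

Run:
```python
from h import *
move(([620,-60,290],down(0)))
```

```text
dp [0.2894, 0.0315, -0.0125] ang [0.0002, -0.0008, 0.1619] dist 146 deg 7.3
```

jog_arm(dp=[[0.05,0.005,0],[0.12,0.015,-0.01],[0.19,0.022,-0.012],[0.26,0.03,-0.012],[0.289,0.032,-0.012],[0.289,0.032,-0.012],[0.289,0.032,-0.012]], angular=[[0,0,0.16],[0,0,0.16],[0,0,0.16],[0,0,0.16],[0,0,0.16],[0,0,0.16],[0,0,0.16]])

```text
time_s: 37.28
eef_pos: [620.1, -60.3, 287.0]
orientation: [[1.0, 0.002, -0.002], [0.002, -1.0, 0.0], [-0.002, -0.0, -1.0]]
ft_force: [-0.8, 0.6, -0.4]
gripper_width: 59.8
finger_force: 0.0
```

Run:
```python
from h import *
d=seen();save(d,"k3")
move(([560,235,440],down(PSI)))
```

```text
seen [439. 404.] [ 339.4 -248.5] [54.4 46.5] 88.8
seen [216. 316.] [463.   13.1] [27.6 70.4] 87.2
seen [285. 304.] [478.4 -62.4] [68.8 45.7] 7.2
seen [187. 248.] [539.4  37.2] [57.2 56.3] 7.0
seen [269. 242.] [549.6 -45.9] [62.6 46.2] 7.4
seen [168. 177.] [616.3  48.1] [54.9 56.3] 7.2
seen [261. 163.] [629.8 -39.6] [60.3 54. ] 7.4
dp [-0.1186, -0.5909, -0.3052] ang [-0.0002, 0.0015, -0.1602] dist 338 deg 7.2
```

View pics/k3.png

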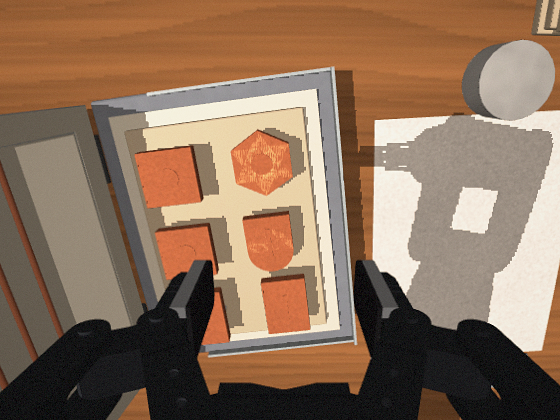

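jog_arm(dp=[[0,0,-0.06],[-0.01,-0.03,-0.13],[-0.02,-0.09,-0.19],[-0.04,-0.16,-0.25],[-0.05,-0.23,-0.3],[-0.06,-0.31,-0.305],[-0.08,-0.39,-0.305],[-0.1,-0.47,-0.305],[-0.115,-0.55,-0.305],[-0.118,-0.59,-0.305]], angular=[[0,0,-0.02],[0,0,-0.05],[0,0,-0.08],[0,0,-0.12],[0,0,-0.16],[0,0,-0.16],[0,0,-0.16],[0,0,-0.16],[0,0,-0.16],[0,0,-0.16]], grip=0.3)

```text
time_s: 38.17
eef_pos: [557.9, 237.3, 441.2]
orientation: [[0.992, 0.129, 0.001], [0.129, -0.992, 0.002], [0.001, -0.001, -1.0]]
ft_force: [-0.1, -0.4, 0.6]
gripper_width: 25.5
finger_force: 0.0
```

jog_arm(dp=[[0,0,0],[0,0,0],[0,0,0]], angular=[[0,0,0],[0,0,0],[0,0,0]])

```text
time_s: 38.42
eef_pos: [560.0, 233.7, 440.5]
orientation: [[0.992, 0.126, 0.001], [0.126, -0.992, -0.0], [0.0, 0.0, -1.0]]
ft_force: [-0.6, -0.5, -0.7]
gripper_width: 25.6
finger_force: 0.0
```

Run:
```python
from h import *
s=ctrl.sense();print(s["eef_pos"],s["qpos"].round())
d=shot("wrist");save(d,"b1")
```

```text
[560.03505026 233.67806471 440.47264214] [ 18.  -1.  83.  -0.  98. 100.]
```

jog_arm(dp=[[0,-0.06,0],[0,-0.12,0],[0,-0.12,0],[0,-0.12,0],[0,-0.12,0]], angular=[[0,0,0],[0,0,0],[0,0,0],[0,0,0],[0,0,0]])

```text
time_s: 38.88
eef_pos: [553.4, 292.7, 440.1]
orientation: [[0.992, 0.125, 0.0], [0.125, -0.992, -0.001], [0.0, 0.001, -1.0]]
ft_force: [0.5, 1.0, -0.4]
gripper_width: 25.3
finger_force: 0.0
```

Run:
```python
from h import *
d=shot("wrist");save(d,"b2")
for n in ("b1","b2"):
    d=load(n);g=d["image"].max(2);m=(g<45).astype(np.uint8)*255
    m=cv2.morphologyEx(m,cv2.MORPH_OPEN,np.ones((3,3)))
    for c,A,r in blobs(m,300): print(n,np.round(r[0],1),A,np.round(r[1]),round(r[2],1))
b=load("b1")["image"];cv2.imwrite("pics/b12.png",cv2.resize(np.hstack([load("b1")["image"],load("b2")["image"]]),(800,300)))
```

```text
b1 [169.6 225.3] 566.5 [20. 36.] 26.6
b1 [279.5 294. ] 43851.5 [250. 559.] 90.0
b1 [193.2 148.3] 403.5 [66. 17.] 87.1
b1 [117.1  35.2] 333.5 [80. 13.] 0.8
b2 [279.5 337.5] 41851.5 [163. 559.] 90.0
b2 [209.5 226.3] 526.5 [19. 34.] 24.0
b2 [329.2 214.7] 1144.5 [16. 90.] 3.7
```

View pics/b12.png

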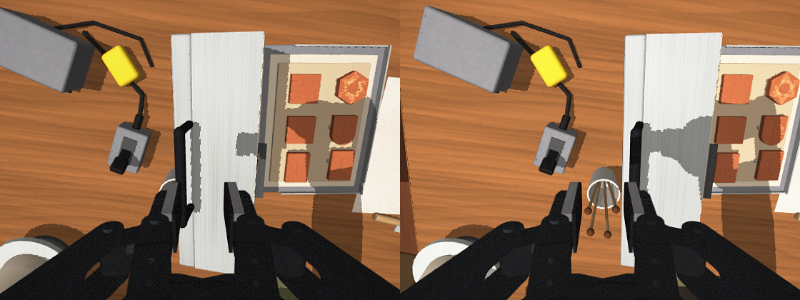

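Run:
```python
from h import *
def runs(n,lo,hi,rows):
    d=load(n);g=d["image"].max(2)
    out=[]
    for r in rows:
        x=np.where(g[r,lo:hi]<60)[0]
        out.append((r,(x.min()+lo,x.max()+lo,len(x)) if len(x) else None))
    return out
print(runs("b1",225,300,range(165,325,10)));print(runs("b2",310,350,range(165,270,10)))
```

```text
[(165, None), (175, (np.int64(254), np.int64(269), 16)), (185, (np.int64(243), np.int64(259), 17)), (195, (np.int64(244), np.int64(258), 15)), (205, (np.int64(244), np.int64(258), 15)), (215, (np.int64(244), np.int64(259), 16)), (225, (np.int64(245), np.int64(259), 15)), (235, (np.int64(245), np.int64(259), 15)), (245, (np.int64(246), np.int64(259), 14)), (255, (np.int64(249), np.int64(260), 12)), (265, (np.int64(247), np.int64(260), 14)), (275, (np.int64(225), np.int64(260), 23)), (285, (np.int64(225), np.int64(269), 28)), (295, (np.int64(225), np.int64(269), 30)), (305, (np.int64(225), np.int64(264), 35)), (315, (np.int64(225), np.int64(260), 36))]
[(165, None), (175, (np.int64(329), np.int64(340), 12)), (185, (np.int64(323), np.int64(337), 15)), (195, (np.int64(323), np.int64(337), 15)), (205, (np.int64(322), np.int64(337), 16)), (215, (np.int64(322), np.int64(336), 15)), (225, (np.int64(322), np.int64(336), 15)), (235, (np.int64(322), np.int64(335), 14)), (245, (np.int64(321), np.int64(335), 15)), (255, (np.int64(315), np.int64(335), 8)), (265, (np.int64(314), np.int64(334), 9))]
```

Run:
```python
from h import *
a,b=load("b1"),load("b2")
print(tri(a,[(251,205),(252,235),(251,181)],b,[(329.5,205),(328.5,235),(330,181)]).round(1))
t=shot("top");im=t["image"][150:290,150:330];save(t,"t1")
```

```text
[[550.1 257.4 320.4   0.8]
 [525.9 254.2 320.5   0.8]
 [567.7 259.5 316.7   0.8]]
```

```bash
cat >> h.py <<'E'
KC=np.array([544.4,-5.5]);ex=np.array([np.cos(np.radians(PSI)),np.sin(np.radians(PSI))]);ey=np.array([-ex[1],ex[0]])
def bar(phi): # deg from -y
    p=KC+ey*(120-289.3*np.cos(np.radians(phi)));return np.r_[p,66+289.3*np.sin(np.radians(phi))]
E
python3 - <<'E'
from h import *
b=bar(118.9);print(b)
move((b+[0,0,40],down(PSI)),(b-[0,0,12],down(PSI)))
E
```

```text
[511.38688744 252.20765948 319.27188766]
dp [-0.0936, 0.0696, 0.162] ang [0.0003, -0.0003, -0.0028] dist 100 deg 0.1
dp [-0.0937, 0.0695, 0.266] ang [0.0003, -0.0003, -0.0028] dist 145 deg 0.1
```

jog_arm(dp=[[-0.03,0.02,0.01],[-0.07,0.05,0.03],[-0.094,0.07,0.08],[-0.094,0.07,0.13],[-0.094,0.07,0.16],[-0.094,0.07,0.16],[-0.094,0.07,0.16],[-0.094,0.07,0.16]], angular=[[0,0,0],[0,0,0],[0,0,0],[0,0,0],[0,0,0],[0,0,0],[0,0,0],[0,0,0]], grip=0.5)

```text
time_s: 39.65
eef_pos: [511.7, 253.4, 361.6]
orientation: [[0.992, 0.127, 0.002], [0.127, -0.992, 0.001], [0.002, -0.0, -1.0]]
ft_force: [-0.3, -0.3, 0.0]
gripper_width: 42.6
finger_force: 0.0
```

Run:
```python
from h import *
print(ctrl.sense()["eef_pos"])
d=shot("wrist");save(d,"b3");b=bar(118.9)
move((b-[0,0,12],down(PSI)))
g=d["image"].max(2)
for r in range(180,330,15):
    x=np.where(g[r,232:335]<60)[0]
    print(r,(x.min()+232,x.max()+232,len(x)) if len(x) else None,end=" ")
print(proj(d,[b+np.r_[ex*k,0] for k in (-30,0,30)]).round())
```

```text
[511.6777037  253.42846416 361.56502674]
dp [-0.0015, 0.0028, 0.1096] ang [-0.0008, -0.0035, -0.0004] dist 55 deg 0.2
180 (np.int64(275), np.int64(297), 23) 195 (np.int64(276), np.int64(297), 22) 210 (np.int64(276), np.int64(297), 22) 225 (np.int64(276), np.int64(297), 22) 240 (np.int64(276), np.int64(296), 21) 255 (np.int64(276), np.int64(296), 21) 270 (np.int64(232), np.int64(334), 24) 285 (np.int64(232), np.int64(334), 27) 300 (np.int64(232), np.int64(334), 31) 315 (np.int64(277), np.int64(297), 21) [[286. 285.]
 [286. 237.]
 [286. 184.]]
```

View pics/b3.png

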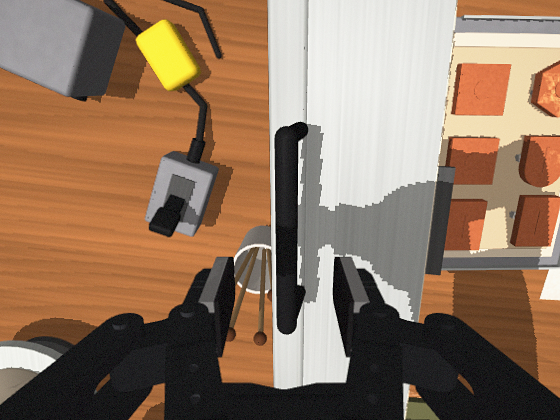

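jog_arm(dp=[[0,0.002,0.04],[0,0.002,0.075],[0,0.002,0.1],[0,0.002,0.107],[0,0.002,0.107],[0,0.002,0.107]], angular=[[0,0,0],[0,0,0],[0,0,0],[0,0,0],[0,0,0],[0,0,0]])

```text
time_s: 40.2
eef_pos: [511.5, 252.6, 307.6]
orientation: [[0.992, 0.127, 0.001], [0.127, -0.992, 0.0], [0.001, -0.0, -1.0]]
ft_force: [-1.0, -0.1, 0.2]
gripper_width: 42.7
finger_force: 0.0
```

jog_arm(dp=[[0,0,0],[0,0,0],[0,0,0]], angular=[[0,0,0],[0,0,0],[0,0,0]], grip=0.3)

```text
time_s: 40.45
eef_pos: [511.4, 252.5, 307.7]
orientation: [[0.992, 0.127, 0.002], [0.127, -0.992, 0.001], [0.002, -0.0, -1.0]]
ft_force: [0.4, -0.9, -0.0]
gripper_width: 25.6
finger_force: 0.0
```

```bash
cat >> h.py <<'E'
def arc(phis,off=6.5,h=12):
    s=ctrl.sense();R=s["orientation"];p=s["eef_pos"];o=[]
    for f in phis:
        q=bar(f)-np.r_[ey*off,h];o.append(np.round(R.T@(q-p)/500,3).tolist())
    print(p,s["ft_force"]);print(o)
E
python3 - <<'E'
from h import *
arc([118.5,116.5,114,111.5,109,106.5,104,101.5,99,96.5])
E
```

```text
[511.41269341 252.52984771 307.68134604] [ 0.39643396 -0.88670717 -0.02622034]
[[-0.0, 0.017, -0.001], [-0.0, 0.035, -0.01], [-0.0, 0.058, -0.021], [-0.0, 0.081, -0.031], [-0.0, 0.105, -0.04], [-0.0, 0.129, -0.047], [-0.0, 0.153, -0.054], [0.0, 0.178, -0.06], [0.0, 0.203, -0.064], [0.0, 0.228, -0.068]]
```

jog_arm(dp=[[0,0.01,0],[0,0.02,-0.002],[0,0.035,-0.01],[0,0.055,-0.02],[0,0.079,-0.03],[0,0.103,-0.039],[0,0.128,-0.047],[0,0.152,-0.054],[0,0.177,-0.06],[0,0.202,-0.064]], angular=[[0,0,0],[0,0,0],[0,0,0],[0,0,0],[0,0,0],[0,0,0],[0,0,0],[0,0,0],[0,0,0],[0,0,0]])

```text
time_s: 41.28
eef_pos: [524.0, 154.3, 341.1]
orientation: [[0.992, 0.129, 0.003], [0.129, -0.992, 0.008], [0.004, -0.007, -1.0]]
ft_force: [-1.6, 9.2, 5.4]
gripper_width: 25.9
finger_force: 4.9
```

Run:
```python
from h import *
arc([96.5,94,91,88,85,82,79,76,73,70])
```

```text
[524.03824762 154.2957672  341.07373328] [-1.62023871  9.18215276  5.37513031]
[[-0.0, 0.03, -0.001], [-0.0, 0.055, -0.003], [-0.0, 0.085, -0.005], [-0.0, 0.115, -0.005], [-0.0, 0.146, -0.003], [-0.0, 0.176, -0.0], [-0.001, 0.206, 0.005], [-0.001, 0.235, 0.011], [-0.001, 0.264, 0.019], [-0.001, 0.293, 0.028]]
```

jog_arm(dp=[[0,0.025,-0.001],[0,0.052,-0.003],[0,0.082,-0.005],[0,0.112,-0.005],[0,0.143,-0.003],[0,0.173,0],[0,0.203,0.005],[0,0.233,0.011],[0,0.262,0.018],[0,0.29,0.027]], angular=[[0,0,0],[0,0,0],[0,0,0],[0,0,0],[0,0,0],[0,0,0],[0,0,0],[0,0,0],[0,0,0],[0,0,0]])

```text
time_s: 42.12
eef_pos: [542.8, 8.7, 326.9]
orientation: [[0.992, 0.127, 0.004], [0.127, -0.992, 0.003], [0.004, -0.003, -1.0]]
ft_force: [1.3, 5.9, 2.8]
gripper_width: 25.3
finger_force: 2.5
```

Run:
```python
from h import *
arc([67,64,61,58,55,52,49,46,43,40])
```

```text
[542.84729366   8.71854678 326.91341043] [1.27038308 5.8959094  2.81544391]
[[-0.001, 0.028, 0.013], [-0.001, 0.055, 0.026], [-0.001, 0.082, 0.04], [-0.001, 0.108, 0.055], [-0.001, 0.134, 0.071], [-0.001, 0.158, 0.089], [-0.001, 0.181, 0.109], [-0.001, 0.204, 0.129], [-0.001, 0.225, 0.151], [-0.001, 0.245, 0.173]]
```

jog_arm(dp=[[0,0.026,0.012],[0,0.053,0.025],[0,0.08,0.039],[0,0.106,0.054],[0,0.132,0.07],[0,0.156,0.088],[0,0.18,0.108],[0,0.202,0.128],[0,0.223,0.15],[0,0.243,0.172]], angular=[[0,0,0],[0,0,0],[0,0,0],[0,0,0],[0,0,0],[0,0,0],[0,0,0],[0,0,0],[0,0,0],[0,0,0]])

```text
time_s: 42.95
eef_pos: [557.5, -113.4, 237.6]
orientation: [[0.992, 0.127, -0.001], [0.127, -0.992, -0.0], [-0.001, -0.0, -1.0]]
ft_force: [0.5, 2.8, 1.0]
gripper_width: 25.5
finger_force: 1.5
```

Run:
```python
from h import *
arc([38,36,34,32,30,28,26,24,22.5,21])
```

```text
[ 557.48237911 -113.36406441  237.5536906 ] [0.53974901 2.80389875 1.03434265]
[[0.001, 0.012, 0.011], [0.001, 0.024, 0.027], [0.002, 0.035, 0.044], [0.002, 0.046, 0.06], [0.002, 0.057, 0.078], [0.002, 0.067, 0.095], [0.002, 0.076, 0.113], [0.002, 0.084, 0.132], [0.002, 0.09, 0.146], [0.002, 0.096, 0.16]]
```

jog_arm(dp=[[0,0.012,0.012],[0,0.023,0.027],[0,0.034,0.043],[0,0.045,0.059],[0,0.056,0.077],[0,0.066,0.094],[0,0.075,0.112],[0,0.083,0.131],[0,0.089,0.145],[0,0.089,0.145]], angular=[[0,0,0],[0,0,0],[0,0,0],[0,0,0],[0,0,0],[0,0,0],[0,0,0],[0,0,0],[0,0,0],[0,0,0]])

```text
time_s: 43.78
eef_pos: [562.6, -157.0, 164.3]
orientation: [[0.992, 0.126, -0.002], [0.126, -0.992, -0.0], [-0.002, -0.0, -1.0]]
ft_force: [-0.7, 0.2, 0.4]
gripper_width: 25.7
finger_force: 0.0
```

Run:
```python
from h import *
arc([22.5,21,20,19,18,17,16.05])
d=shot("wrist");save(d,"h1")
```

```text
[ 562.6140444  -156.95278142  164.342255  ] [-0.65338963  0.1523775   0.4259035 ]
[[0.002, 0.002, -0.001], [0.002, 0.008, 0.013], [0.002, 0.012, 0.023], [0.002, 0.015, 0.032], [0.002, 0.018, 0.042], [0.002, 0.021, 0.052], [0.003, 0.024, 0.061]]
```

View pics/h1.png

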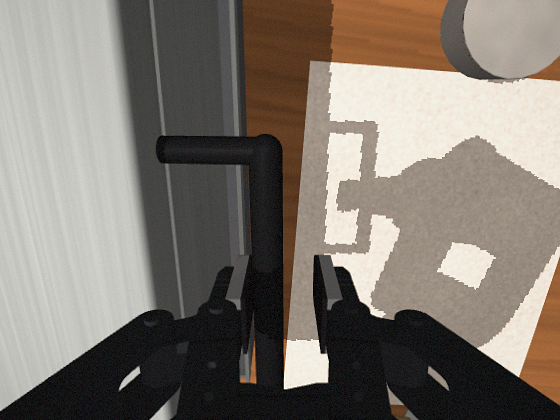

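jog_arm(dp=[[0,0.004,0.006],[0,0.008,0.013],[0,0.011,0.02],[0,0.014,0.028],[0,0.017,0.036],[0,0.02,0.045],[0,0.023,0.054],[0,0.025,0.06],[0,0.026,0.06],[0,0.026,0.06]], angular=[[0,0,0],[0,0,0],[0,0,0],[0,0,0],[0,0,0],[0,0,0],[0,0,0],[0,0,0],[0,0,0],[0,0,0]])

```text
time_s: 44.67
eef_pos: [564.9, -168.7, 135.4]
orientation: [[0.992, 0.127, -0.0], [0.127, -0.992, 0.001], [-0.0, -0.001, -1.0]]
ft_force: [1.2, 5.6, -3.2]
gripper_width: 25.8
finger_force: 2.7
```

Run:
```python
from h import *
arc([16.05])
d=shot("wrist");save(d,"h2")
g=d["image"].max(2)
for r in range(150,260,20):
    x=np.where(g[r,180:340]<50)[0];print(r,x.min()+180 if len(x) else 0,x.max()+180 if len(x) else 0,len(x))
```

```text
[ 564.85913626 -168.67105481  135.39240682] [ 1.17134722  5.55260882 -3.20202738]
[[0.001, 0.0, 0.003]]
150 180 279 100
170 220 280 42
190 221 280 40
210 222 280 36
230 223 280 37
250 225 280 36
```

jog_arm(dp=[[0,-0.008,0],[0,-0.012,0],[0,-0.012,-0.02],[0,-0.012,-0.06],[0,-0.012,-0.1],[0,-0.012,-0.12],[0,-0.012,-0.12],[0,-0.012,-0.12]], angular=[[0,0,0],[0,0,0],[0,0,0],[0,0,0],[0,0,0],[0,0,0],[0,0,0],[0,0,0]])

```text
time_s: 45.38
eef_pos: [564.7, -163.7, 197.7]
orientation: [[0.992, 0.127, 0.002], [0.127, -0.992, -0.001], [0.002, 0.002, -1.0]]
ft_force: [-0.2, -0.1, 0.1]
gripper_width: 26.0
finger_force: 0.0
```

jog_arm(dp=[[0,0,0],[0,0,0],[0,0,0],[0,0,0.02],[0,0,0.04],[0,0,0.055],[0,0,0.065],[0,0,0.072],[0,0,0.077],[0,0,0.08]], angular=[[0,0,0],[0,0,0],[0,0,0],[0,0,0],[0,0,0],[0,0,0],[0,0,0],[0,0,0],[0,0,0],[0,0,0]], grip=0)

```text
time_s: 46.22
eef_pos: [564.1, -163.2, 156.1]
orientation: [[0.992, 0.127, -0.0], [0.127, -0.992, 0.0], [-0.0, -0.0, -1.0]]
ft_force: [0.1, 0.6, 0.2]
gripper_width: 0.0
finger_force: 0.0
```

No contact yet at 156 mm; press gently a little further.

jog_arm(dp=[[0,0,0.003],[0,0,0.006],[0,0,0.009],[0,0,0.012],[0,0,0.012]], angular=[[0,0,0],[0,0,0],[0,0,0],[0,0,0],[0,0,0]])

```text
time_s: 46.63
eef_pos: [564.7, -163.7, 151.9]
orientation: [[0.992, 0.127, 0.001], [0.127, -0.992, -0.001], [0.001, 0.001, -1.0]]
ft_force: [-1.2, -0.3, 4.9]
gripper_width: -0.0
finger_force: 2.3
```

jog_arm(dp=[[0,0,0.003],[0,0,0.003],[0,0,0.003]], angular=[[0,0,0],[0,0,0],[0,0,0]])

```text
time_s: 46.88
eef_pos: [564.8, -163.7, 151.8]
orientation: [[0.992, 0.127, 0.002], [0.127, -0.992, -0.001], [0.001, 0.001, -1.0]]
ft_force: [-3.7, -0.0, 10.7]
gripper_width: 0.0
finger_force: 5.2
```

Run:
```python
from h import *
move(([600,-10,310],down(0)),([600,-90,310],down(0)))
```

```text
dp [0.1093, -0.2955, -0.3166] ang [0.0015, -0.0019, 0.1621] dist 223 deg 7.3
dp [0.089, -0.1368, -0.3164] ang [0.0015, -0.0019, 0.1621] dist 178 deg 7.3
```

jog_arm(dp=[[0,0,-0.05],[0,0,-0.12],[0.03,-0.06,-0.19],[0.06,-0.13,-0.25],[0.08,-0.2,-0.3],[0.11,-0.27,-0.316],[0.11,-0.295,-0.316],[0.11,-0.295,-0.316],[0.11,-0.295,-0.316],[0.11,-0.295,-0.316]], angular=[[0,0,0],[0,0,0.1],[0,0,0.162],[0,0,0.162],[0,0,0.162],[0,0,0.162],[0,0,0.162],[0,0,0.162],[0,0,0.162],[0,0,0.162]], grip=0.7)

```text
time_s: 47.72
eef_pos: [599.7, -10.2, 306.2]
orientation: [[1.0, 0.0, -0.001], [0.0, -1.0, -0.0], [-0.001, 0.0, -1.0]]
ft_force: [-0.6, -1.3, 1.0]
gripper_width: 60.1
finger_force: 0.0
```

Run:
```python
from h import *
save(shot("wrist"),"v1")
```

jog_arm(dp=[[0,0.08,0],[0,0.16,0],[0,0.16,0],[0,0.16,0],[0,0.16,0],[0,0.16,0]], angular=[[0,0,0],[0,0,0],[0,0,0],[0,0,0],[0,0,0],[0,0,0]])

```text
time_s: 48.27
eef_pos: [599.8, -89.8, 306.6]
orientation: [[1.0, -0.0, -0.001], [-0.0, -1.0, 0.001], [-0.001, -0.001, -1.0]]
ft_force: [0.9, -1.0, -0.2]
gripper_width: 60.1
finger_force: 0.0
```

Run:
```python
from h import *
save(shot("wrist"),"v2")
C=[]
for n in ("v1","v2"):
    d=load(n);g=d["image"].max(2);q=proj(d,[[544.4,-5.5,176]])[0];print(n,"exp",q.round())
    for th in (70,100):
        m=(g<th).astype(np.uint8)*255
        for c,A,r in blobs(m,200):
            if np.hypot(*(np.array(r[0])-q))<60 and A<6000:
                print(th,np.round(r[0],1),A,np.round(r[1]),"center@176",plane(d,[r[0]],176)[0].round(1))
                if th==100:C.append((d,r[0]))
if len(C)==2: print(tri(C[0][0],[C[0][1]],C[1][0],[C[1][1]]).round(1))
# brick via top & scene
for n in ("top",):
    d=shot(n);hsv=cv2.cvtColor(d["image"],cv2.COLOR_BGR2HSV);m=cv2.inRange(hsv,(10,5,170),(40,80,255))
    m[:, :412]=0;m[:,470:]=0;m[:150]=0;m[270:]=0
    for c,A,r in blobs(m,20): print("brick",np.round(r[0]),A,plane(d,[r[0]],24)[0].round())
move(([575,-455,240],down(0)))
```

```text
v1 exp [278. 256.]
70 [278.5 256.5] 701.5 [29. 31.] center@176 [544.2  -5.9 176. ]
100 [278.5 253. ] 1702.5 [46. 47.] center@176 [547.4  -5.9 176. ]
v2 exp [182. 256.]
brick [421. 216.] 229.0 [ 525. -467.   24.]
dp [-0.0505, 0.7315, 0.1337] ang [-0.0003, 0.0002, 0.001] dist 373 deg 0.0
```

jog_arm(dp=[[-0.004,0.06,0],[-0.009,0.13,0],[-0.014,0.21,0],[-0.02,0.29,0.02],[-0.025,0.37,0.05],[-0.03,0.45,0.08],[-0.036,0.53,0.11],[-0.042,0.61,0.13],[-0.047,0.68,0.134],[-0.05,0.73,0.134]], angular=[[0,0,0],[0,0,0],[0,0,0],[0,0,0],[0,0,0],[0,0,0],[0,0,0],[0,0,0],[0,0,0],[0,0,0]])

```text
time_s: 49.2
eef_pos: [574.0, -457.0, 237.6]
orientation: [[1.0, -0.001, -0.003], [-0.001, -1.0, 0.001], [-0.003, -0.001, -1.0]]
ft_force: [-0.4, -0.2, -0.9]
gripper_width: 59.9
finger_force: 0.0
```

jog_arm(dp=[[0,0,0],[0,0,0],[0,0,0],[0,0,0]], angular=[[0,0,0],[0,0,0],[0,0,0],[0,0,0]])

```text
time_s: 49.53
eef_pos: [575.8, -453.3, 240.5]
orientation: [[1.0, 0.002, 0.0], [0.002, -1.0, 0.0], [0.0, -0.0, -1.0]]
ft_force: [-1.1, 0.0, -0.3]
gripper_width: 59.5
finger_force: 0.0
```

Run:
```python
from h import *
d=load("v2");g=d["image"].max(2);m=(g<100).astype(np.uint8)*255;m[:226]=0;m[286:]=0;m[:,:150]=0;m[:,214:]=0
for c,A,r in blobs(m,100): print("v2",np.round(r[0],1),A,np.round(r[1]),tri(load("v1"),[(278.5,253)],d,[r[0]])[0].round(1))
print(ctrl.sense()["eef_pos"])
d=shot("wrist");save(d,"br1");hsv=cv2.cvtColor(d["image"],cv2.COLOR_BGR2HSV)
q=proj(d,[[526,-467,24]])[0];print(q)
x,y=[int(v) for v in q];print(hsv[y-15:y+16:10,x-15:x+16:10].tolist())
m=cv2.inRange(hsv,(8,0,120),(40,90,255));m[:, :x-70]=0
m=cv2.morphologyEx(m,cv2.MORPH_OPEN,np.ones((3,3)))
for c,A,r in blobs(m,300):
    P=plane(d,c[:,0],24)[:,:2].astype(np.float32);R=cv2.minAreaRect(P);print("brick",np.round(r[0]),A,np.round(R[0],1),np.round(R[1],1),round(R[2],1))
```

```text
v2 [186.5 257.5] 2273.0 [55. 53.] [539.5  -5.8 163.9   3.9]
[ 575.76615701 -453.32321552  240.47811497]
[296.735664   215.22901081]
[[[21, 31, 244], [21, 36, 243], [20, 34, 244], [19, 33, 245]], [[20, 32, 244], [22, 34, 243], [20, 36, 244], [20, 34, 244]], [[21, 33, 245], [20, 35, 243], [20, 33, 244], [22, 45, 241]], [[21, 37, 244], [20, 36, 243], [20, 36, 243], [13, 163, 164]]]
brick [429. 405.] 317.0 [ 270.5 -639.1] [49.9 23.8] 1.0
brick [293. 213.] 2340.0 [ 528.  -462.3] [44.  64.2] 63.0
brick [247. 206.] 8624.5 [ 515.1 -411.9] [ 50. 320.] 89.3
```

View pics/br1.png

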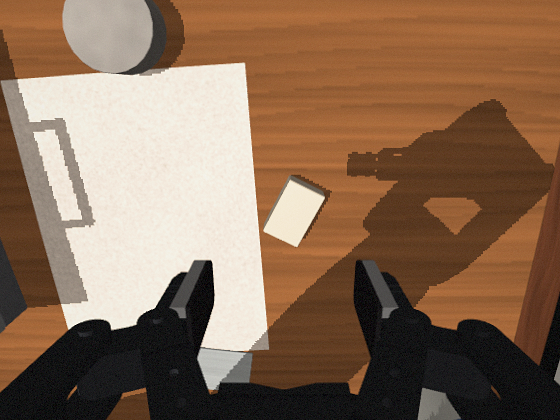

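Run:
```python
from h import *
move(([528,-462.5,60],down(-27)),([528,-462.5,3],down(-27)))
```

```text
dp [-0.0957, 0.0182, 0.3611] ang [0.0, -0.0006, 0.6025] dist 187 deg 27.1
dp [-0.0957, 0.0181, 0.4751] ang [0.0, -0.0006, 0.6025] dist 243 deg 27.1
```

jog_arm(dp=[[-0.03,0.006,0.05],[-0.06,0.012,0.12],[-0.09,0.018,0.19],[-0.096,0.018,0.26],[-0.096,0.018,0.32],[-0.096,0.018,0.36],[-0.096,0.018,0.36],[-0.096,0.018,0.36],[-0.096,0.018,0.36]], angular=[[0,0,0.1],[0,0,0.22],[0,0,0.34],[0,0,0.46],[0,0,0.58],[0,0,0.602],[0,0,0.602],[0,0,0.602],[0,0,0.602]])

```text
time_s: 50.33
eef_pos: [528.4, -464.3, 62.4]
orientation: [[0.891, -0.454, 0.002], [-0.454, -0.891, -0.002], [0.003, 0.001, -1.0]]
ft_force: [-0.3, 0.5, -0.0]
gripper_width: 59.5
finger_force: 0.0
```

Run:
```python
from h import *
print(ctrl.sense()["eef_pos"])
def brick(d):
    hsv=cv2.cvtColor(d["image"],cv2.COLOR_BGR2HSV)
    x,y=[int(v) for v in proj(d,[[528,-462.5,24]])[0]]
    m=cv2.inRange(hsv,(8,10,200),(40,90,255))
    for c,A,r in blobs(m,300):
        if cv2.pointPolygonTest(c,(x,y),False)>0:
            P=plane(d,c[:,0],24)[:,:2].astype(np.float32);R=cv2.minAreaRect(P);print("brick",np.round(r[0]),A,np.round(R[0],1),np.round(R[1],1),round(R[2],1));return r[0]
d=shot("wrist");save(d,"br2")
a=brick(load("br1"));b=brick(d)
if a and b: print(tri(load("br1"),[a],d,[b]).round(1))
move(([528,-462.5,3],down(-27)))
```

```text
[ 528.40300727 -464.2513023    62.43836719]
brick [293. 214.] 2132.5 [ 526.9 -463. ] [41.  62.8] 63.1
brick [160. 209.] 57990.0 [ 560.3 -401.7] [196.2 205.2] 57.7
[[ 579.2 -463.8  142.    21. ]]
dp [-0.0039, -0.0036, 0.1205] ang [0.0019, -0.0057, -0.0004] dist 60 deg 0.3
```

jog_arm(dp=[[-0.004,-0.003,0.05],[-0.004,-0.003,0.09],[-0.004,-0.003,0.115],[-0.004,-0.003,0.12],[-0.004,-0.003,0.12],[-0.004,-0.003,0.12]], angular=[[0,0,0],[0,0,0],[0,0,0],[0,0,0],[0,0,0],[0,0,0]])

```text
time_s: 50.88
eef_pos: [526.8, -462.6, 1.8]
orientation: [[0.89, -0.455, 0.002], [-0.455, -0.89, -0.002], [0.002, 0.001, -1.0]]
ft_force: [0.3, 0.7, 0.7]
gripper_width: 59.6
finger_force: 0.0
```

Run:
```python
from h import *
s=ctrl.sense();print(s["eef_pos"],s["ft_force"])
d=shot("wrist");hsv=cv2.cvtColor(d["image"],cv2.COLOR_BGR2HSV)
m=cv2.inRange(hsv,(8,10,150),(40,90,255));m[:,:190]=0;m[:,380:]=0
for c,A,r in blobs(m,800):
    P=plane(d,c[:,0],24)[:,:2].astype(np.float32);R=cv2.minAreaRect(P);print(np.round(r[0]),A,np.round(R[0],1),np.round(R[1],1),round(R[2],1))
```

```text
[ 526.79921626 -462.55880945    1.75263222] [0.33495652 0.69625552 0.67121989]
[268. 308.] 17313.5 [ 524.6 -453.5] [56.4 77.4] 62.9
```

jog_arm(dp=[[0,0,0],[0,0,0],[0,0,0],[0,0,0],[0,0,0],[0,0,-0.01],[0,0,-0.04],[0,0,-0.1],[0,0,-0.17],[0,0,-0.24]], angular=[[0,0,0],[0,0,0],[0,0,0],[0,0,0],[0,0,0],[0,0,0],[0,0,0],[0,0,0],[0,0,0],[0,0,0]], grip=0)

```text
time_s: 51.77
eef_pos: [525.0, -460.8, 120.6]
orientation: [[0.89, -0.455, -0.002], [-0.455, -0.89, 0.002], [-0.003, -0.001, -1.0]]
ft_force: [0.2, -0.2, -0.6]
gripper_width: 40.9
finger_force: 62.5
```

jog_arm(dp=[[0,0,-0.07],[0,0,-0.14],[0,0,-0.2],[0,0,-0.25],[0,0,-0.25],[0,0,-0.25]], angular=[[0,0,0],[0,0,0],[0,0,0],[0,0,0],[0,0,0],[0,0,0]])

```text
time_s: 52.27
eef_pos: [526.4, -462.1, 248.1]
orientation: [[0.89, -0.455, 0.003], [-0.455, -0.89, -0.003], [0.004, 0.001, -1.0]]
ft_force: [0.2, 0.7, -1.6]
gripper_width: 40.8
finger_force: 62.6
```

Run:
```python
from h import *
d=shot("wrist");hsv=cv2.cvtColor(d["image"],cv2.COLOR_BGR2HSV)
s=ctrl.sense();R=s["orientation"];p=s["eef_pos"];print(p,s["gripper_width"])
m=cv2.inRange(hsv,(8,5,130),(40,90,255));m[:,:190]=0;m[:,380:]=0;m[:200]=0
for c,A,r in blobs(m,800):
    P=plane(d,c[:,0],p[2]-2+24)[:,:2].astype(np.float32);Q=cv2.minAreaRect(P);cc=np.r_[Q[0],p[2]]
    print(np.round(r[0]),A,"tool off",(R.T@(cc-p)).round(1),np.round(Q[1],1))
move(([545.2,-5.7,245],down(PSI)),([545.2,-5.7,200],down(PSI)))
```

```text
[ 525.63574692 -461.4248683   245.20781205] 40.9925176328876
[265. 288.] 18511.0 tool off [ 1.4 -7.7 -0. ] [56.9 78. ]
dp [-0.3803, -0.8293, 0.0004] ang [-0.0, 0.0001, -0.7643] dist 456 deg 34.4
dp [-0.3803, -0.8293, 0.0904] ang [-0.0, 0.0001, -0.7643] dist 458 deg 34.4
```

jog_arm(dp=[[-0.02,-0.05,0],[-0.055,-0.12,0],[-0.09,-0.195,0],[-0.125,-0.27,0],[-0.16,-0.345,0],[-0.195,-0.42,0],[-0.23,-0.495,0],[-0.265,-0.57,0],[-0.3,-0.645,0],[-0.33,-0.72,0]], angular=[[0,0,-0.08],[0,0,-0.16],[0,0,-0.24],[0,0,-0.32],[0,0,-0.4],[0,0,-0.48],[0,0,-0.56],[0,0,-0.64],[0,0,-0.72],[0,0,-0.764]])

```text
time_s: 53.15
eef_pos: [540.9, -63.7, 242.0]
orientation: [[0.992, 0.129, -0.005], [0.129, -0.992, 0.001], [-0.005, -0.002, -1.0]]
ft_force: [-0.1, 0.2, -1.3]
gripper_width: 40.7
finger_force: 62.5
```

Run:
```python
from h import *
print(ctrl.sense()["eef_pos"],ctrl.sense()["gripper_width"])
move(([545.2,-5.7,200],down(PSI)))
```

```text
[540.92276341 -63.7247459  241.99803328] 40.65320945349143
dp [0.0239, -0.1138, 0.0841] ang [-0.0023, 0.0062, 0.0029] dist 72 deg 0.3
```

jog_arm(dp=[[0.01,-0.05,0],[0.02,-0.1,0.01],[0.024,-0.114,0.03],[0.024,-0.114,0.06],[0.024,-0.114,0.08],[0.024,-0.114,0.085],[0.024,-0.114,0.085],[0.024,-0.114,0.085],[0.024,-0.114,0.085]], angular=[[0,0,0],[0,0,0],[0,0,0],[0,0,0],[0,0,0],[0,0,0],[0,0,0],[0,0,0],[0,0,0]])

```text
time_s: 53.9
eef_pos: [548.0, -8.7, 203.2]
orientation: [[0.992, 0.126, 0.001], [0.126, -0.992, -0.0], [0.001, 0.0, -1.0]]
ft_force: [-0.1, -0.5, -1.3]
gripper_width: 40.8
finger_force: 62.5
```

Run:
```python
from h import *
print(ctrl.sense()["eef_pos"],ctrl.sense()["gripper_width"])
move(([545.2,-5.7,178.2],down(PSI)))
```

```text
[548.02240691  -8.6779094  203.18388844] 40.80917553286418
dp [-0.0049, -0.0066, 0.05] ang [0.0003, -0.0011, -0.0016] dist 25 deg 0.1
```

jog_arm(dp=[[-0.004,-0.006,0.015],[-0.005,-0.006,0.03],[-0.005,-0.006,0.04],[-0.005,-0.006,0.045],[-0.005,-0.006,0.046],[-0.005,-0.006,0.046]], angular=[[0,0,0],[0,0,0],[0,0,0],[0,0,0],[0,0,0],[0,0,0]])

```text
time_s: 54.4
eef_pos: [544.6, -5.3, 179.2]
orientation: [[0.992, 0.127, -0.001], [0.127, -0.992, 0.0], [-0.001, -0.0, -1.0]]
ft_force: [-0.2, 0.8, -1.0]
gripper_width: 40.7
finger_force: 62.5
```

Run:
```python
from h import *
print(ctrl.sense()["eef_pos"],ctrl.sense()["ft_force"],ctrl.sense()["gripper_width"])
move(([545.2,-5.7,178.2],down(PSI)))
```

```text
[544.62307689  -5.3138049  179.16775932] [-0.19587395  0.79066498 -1.0472502 ] 40.68278593665191
dp [0.001, 0.0009, 0.0019] ang [-0.0001, 0.0008, -0.0002] dist 1 deg 0.0
```

jog_arm(dp=[[0.001,0,0.0015],[0.001,0,0.003],[0.001,0,0.003],[0.001,0,0.003]], angular=[[0,0,0],[0,0,0],[0,0,0],[0,0,0]])

```text
time_s: 54.73
eef_pos: [545.4, -5.3, 178.2]
orientation: [[0.992, 0.127, 0.0], [0.127, -0.992, -0.0], [0.0, 0.0, -1.0]]
ft_force: [0.0, 0.4, -1.3]
gripper_width: 40.8
finger_force: 62.5
```

Run:
```python
from h import *
print(ctrl.sense()["eef_pos"],ctrl.sense()["ft_force"])
```

```text
[545.41103677  -5.27346436 178.23864469] [ 0.03943005  0.35923686 -1.26197667]
```

jog_arm(dp=[[0,0,0.002],[0,0,0.003],[0,0,0.003],[0,0,0.003]], angular=[[0,0,0],[0,0,0],[0,0,0],[0,0,0]])

```text
time_s: 55.07
eef_pos: [545.6, -5.3, 178.1]
orientation: [[0.992, 0.127, 0.001], [0.127, -0.992, -0.0], [0.001, 0.0, -1.0]]
ft_force: [-4.0, 0.2, 5.6]
gripper_width: 40.8
finger_force: 63.3
```

jog_arm(dp=[[0,0,0],[0,0,0],[0,0,0],[0,0,-0.01],[0,0,-0.05],[0,0,-0.12],[0,0,-0.19],[0,0,-0.24],[0,0,-0.24],[0,0,-0.24]], angular=[[0,0,0],[0,0,0],[0,0,0],[0,0,0],[0,0,0],[0,0,0],[0,0,0],[0,0,0],[0,0,0],[0,0,0]], grip=0.7)

```text
time_s: 55.9
eef_pos: [546.3, -5.4, 299.4]
orientation: [[0.992, 0.127, 0.005], [0.127, -0.992, -0.001], [0.005, 0.001, -1.0]]
ft_force: [0.4, -0.3, -1.0]
gripper_width: 59.9
finger_force: 0.0
```

Run:
```python
from h import *
print(ctrl.sense()["eef_pos"])
d=shot("wrist");save(d,"vb");hsv=cv2.cvtColor(d["image"],cv2.COLOR_BGR2HSV)
q=proj(d,[[545,-5,200]])[0];print(q)
m=cv2.inRange(hsv,(8,15,130),(40,90,255))
for c,A,r in blobs(m,800):
    P=plane(d,c[:,0],200)[:,:2].astype(np.float32);Q=cv2.minAreaRect(P);print(np.round(r[0]),A,np.round(Q[0],1),np.round(Q[1],1),round(Q[2],1))
# switch: from b3 (near) and b1: paddle dark blob & box grey
for n in ("b1","b2","b3"):
    d=load(n);g=d["image"].max(2);q=proj(d,[[428,371,60]])[0];print(n,q.round(),end=" ")
    m=(g<48).astype(np.uint8)*255;m=cv2.morphologyEx(m,cv2.MORPH_OPEN,np.ones((5,5)))
    for c,A,r in blobs(m,150):
        if np.hypot(*(np.array(r[0])-q))<90 and A<4000: print(n,np.round(r[0],1),A,np.round(r[1]),round(r[2]),end="; ")
    print()
```

```text
[546.32831209  -5.39370212 299.35111662]
[282.89085761 206.49139509]
[282. 200.] 5071.5 [548.   -4.6] [66.2 41.8] 7.2
[449. 184.] 3020.0 [ 573.6 -116.6] [81.5 19.8] 7.8
[496. 205.] 24721.5 [ 555.5 -167.1] [194.7 115.2] 7.6
b1 [183. 219.] b1 [169.5 225.5] 553.0 [20. 35.] 27; b1 [196.4 156.2] 326.5 [11. 51.] 14; 
b2 [222. 219.] b2 [210.  224.7] 457.0 [19. 31.] 22; 
b3 [185. 207.] b3 [168.  214.8] 759.0 [24. 42.] 28; b3 [195.8 150.3] 218.0 [13. 25.] 17;
```

Run:
```python
from h import *
E={}
for n in ("b1","b2","b3"):
    d=load(n);im=d["image"];g=im.max(2);hsv=cv2.cvtColor(im,cv2.COLOR_BGR2HSV);q=proj(d,[[428,371,60]])[0]
    m=(g<48).astype(np.uint8)*255;m=cv2.morphologyEx(m,cv2.MORPH_OPEN,np.ones((5,5)))
    c,A,r=min(blobs(m,150),key=lambda b:np.hypot(*(np.array(b[2][0])-q-[-15,8])))
    p=cv2.boxPoints(r);p=p[np.argsort(p[:,1])];lo=p[2:].mean(0);hi=p[:2].mean(0)
    E[n]=(d,lo,hi,np.array(r[0]));print(n,lo.round(1),hi.round(1))
    x,y=[int(v) for v in q]
    g2=cv2.inRange(hsv,(0,0,75),(180,60,200));k=np.zeros_like(g2);k[max(0,y-75):y+60,max(0,x-60):x+50]=255
    mm=cv2.morphologyEx((g2|m)&k,cv2.MORPH_OPEN,np.ones((5,5)))
    for c,A,r in blobs(mm,1500):
        P=plane(d,c[:,0],48)[:,:2].astype(np.float32);Q=cv2.minAreaRect(P);print("  box",np.round(r[0]),A,np.round(Q[0],1),np.round(Q[1],1),round(Q[2],1),cv2.approxPolyDP(c,6,True)[:,0].tolist())
for a,b in (("b1","b2"),("b2","b3"),("b1","b3")):
    for i,nm in ((1,"lo"),(2,"hi"),(3,"mid")): print(a,b,nm,tri(E[a][0],[E[a][i]],E[b][0],[E[b][i]])[0].round(1))
for n in E: print(n,"lo@98",plane(E[n][0],[E[n][1]],98)[0].round(1),"hi@60",plane(E[n][0],[E[n][2]],60)[0].round(1))
```

```text
b1 [161.6 241.3] [177.4 209.7]
  box [176. 212.] 2528.0 [430.5 385. ] [ 68.7 105.5] 76.7 [[164, 177], [151, 230], [166, 242], [191, 241], [206, 191]]
b2 [204.3 238.9] [215.7 210.5]
  box [215. 211.] 2465.5 [434.4 384.3] [69.  98.2] 76.6 [[204, 177], [188, 230], [228, 242], [245, 191]]
b3 [158.1 233.3] [177.9 196.3]
  box [176. 199.] 3584.0 [431.1 384.8] [ 68.8 104.8] 76.5 [[162, 157], [146, 220], [166, 235], [175, 227], [193, 235], [212, 174]]
b1 b2 lo [416.7 385.6 119.    4.3]
b1 b2 hi [4.373e+02 3.836e+02 4.940e+01 3.000e-01]
b1 b2 mid [426.1 384.8  85.5   2.1]
b2 b3 lo [413.7 387.  113.4   4.9]
b2 b3 hi [436.4 383.9  46.7   0.6]
b2 b3 mid [423.6 386.   79.9   2.6]
b1 b3 lo [4.040e+02 3.921e+02 9.780e+01 4.000e-01]
b1 b3 hi [438.1 382.9  51.1   0.5]
b1 b3 mid [4.177e+02 3.896e+02 6.830e+01 1.000e-01]
b1 lo@98 [404.3 391.9  98. ] hi@60 [441.4 380.8  60. ]
b2 lo@98 [409.4 389.6  98. ] hi@60 [441. 382.  60.]
b3 lo@98 [404.  392.3  98. ] hi@60 [441.1 380.3  60. ]
```

```bash
cat >> h.py <<'E'
BY=-13.3;PV=np.array([432.5,385.3]);bx=np.array([np.cos(np.radians(BY)),np.sin(np.radians(BY))])
def sw(xb,z): return np.r_[PV+bx*xb,z]
E
python3 - <<'E'
from h import *
d=load("b3");print("mug rim?",plane(d,[(260,268)],90)[0].round(),"brush tips @180",plane(d,[(232,335),(260,338)],180).round())
t=load("t1");print(plane(t,[(193,270)],90).round())
move((sw(-65,290),down(BY)),(sw(-65,150),down(BY)))
E
```

```text
mug rim? [369. 266.  90.] brush tips @180 [[335. 286. 180.]
 [335. 256. 180.]]
[[360. 264.  90.]]
dp [-0.2466, -0.8492, 0.0136] ang [0.0001, -0.0013, 0.4575] dist 442 deg 20.6
dp [-0.2469, -0.8493, 0.2936] ang [0.0001, -0.0013, 0.4575] dist 466 deg 20.6
```

jog_arm(dp=[[-0.012,-0.04,0],[-0.03,-0.1,0],[-0.05,-0.17,0],[-0.07,-0.25,0],[-0.09,-0.33,0],[-0.115,-0.41,0],[-0.14,-0.49,0],[-0.165,-0.57,0],[-0.19,-0.65,0],[-0.21,-0.73,0]], angular=[[0,0,0.03],[0,0,0.08],[0,0,0.13],[0,0,0.18],[0,0,0.23],[0,0,0.28],[0,0,0.33],[0,0,0.38],[0,0,0.43],[0,0,0.457]], grip=0)

```text
time_s: 56.78
eef_pos: [392.9, 344.0, 294.4]
orientation: [[0.973, -0.231, -0.003], [-0.231, -0.973, -0.002], [-0.002, 0.003, -1.0]]
ft_force: [1.1, 0.2, 0.5]
gripper_width: 0.3
finger_force: 0.0
```

Run:
```python
from h import *
print(ctrl.sense()["eef_pos"],ctrl.sense()["qpos"].round())
move((sw(-65,290),down(BY)),(sw(-65,100),down(BY)))
```

```text
[392.87198069 344.0433013  294.35212019] [ 35. -11. 106.  -0.  85. 139.]
dp [-0.0719, -0.0985, 0.0086] ang [0.0033, 0.0027, -0.0015] dist 61 deg 0.2
dp [-0.0711, -0.0995, 0.3886] ang [0.0033, 0.0027, -0.0015] dist 204 deg 0.2
```

jog_arm(dp=[[-0.03,-0.04,0],[-0.07,-0.095,0],[-0.071,-0.099,0.05],[-0.071,-0.099,0.12],[-0.071,-0.099,0.19],[-0.071,-0.099,0.26],[-0.071,-0.099,0.32],[-0.071,-0.099,0.37],[-0.071,-0.099,0.389],[-0.071,-0.099,0.389]], angular=[[0,0,0],[0,0,0],[0,0,0],[0,0,0],[0,0,0],[0,0,0],[0,0,0],[0,0,0],[0,0,0],[0,0,0]])

```text
time_s: 57.62
eef_pos: [369.2, 397.0, 97.2]
orientation: [[0.973, -0.23, -0.007], [-0.23, -0.973, -0.006], [-0.005, 0.008, -1.0]]
ft_force: [-0.5, 0.3, -0.6]
gripper_width: 0.0
finger_force: 0.0
```

jog_arm(dp=[[0,0,0.01],[0,0,0.01],[0,0,0.01]], angular=[[0,0,0],[0,0,0],[0,0,0]])

```text
time_s: 57.87
eef_pos: [372.7, 400.0, 98.7]
orientation: [[0.973, -0.23, 0.002], [-0.23, -0.973, 0.002], [0.002, -0.002, -1.0]]
ft_force: [0.1, 0.7, -0.0]
gripper_width: -0.3
finger_force: 0.0
```

Run:
```python
from h import *
print(ctrl.sense()["eef_pos"])
d=shot("wrist");save(d,"s1");g=d["image"].max(2)
print(proj(d,[np.r_[sw(-28.8,98.7)],np.r_[sw(0,48)]]).round())
m=(g<48).astype(np.uint8)*255;m[300:]=0;m=cv2.morphologyEx(m,cv2.MORPH_OPEN,np.ones((5,5)))
for c,A,r in blobs(m,300): print(np.round(r[0]),A,np.round(r[1]),cv2.boundingRect(c))
move((sw(-65,84),down(BY)),(sw(-30,84),down(BY)),(sw(0,84),down(BY)))
```

```text
[372.70829277 400.04190443  98.74739476]
[[286. 202.]
 [285. 120.]]
[287. 146.] 3833.0 [71. 74.] (251, 109, 72, 75)
dp [-0.0071, 0.0014, 0.0298] ang [-0.0033, -0.0023, 0.0005] dist 15 deg 0.2
dp [0.0629, 0.0014, 0.03] ang [-0.0033, -0.0023, 0.0005] dist 35 deg 0.2
dp [0.1229, 0.0014, 0.0301] ang [-0.0033, -0.0023, 0.0005] dist 63 deg 0.2
```

jog_arm(dp=[[0,0,0.02],[0,0,0.03],[0.015,0,0.03],[0.03,0,0.03],[0.045,0,0.03],[0.06,0,0.03],[0.075,0,0.03],[0.09,0,0.03],[0.1,0,0.03],[0.11,0,0.03]], angular=[[0,0,0],[0,0,0],[0,0,0],[0,0,0],[0,0,0],[0,0,0],[0,0,0],[0,0,0],[0,0,0],[0,0,0]])

```text
time_s: 58.75
eef_pos: [426.2, 386.7, 82.4]
orientation: [[0.973, -0.23, 0.0], [-0.23, -0.973, 0.0], [-0.0, -0.0, -1.0]]
ft_force: [-4.2, 0.4, 2.4]
gripper_width: -0.1
finger_force: 2.0
```

jog_arm(dp=[[0.004,0,0],[0.008,0,0],[0.012,0,0],[0.012,0,0]], angular=[[0,0,0],[0,0,0],[0,0,0],[0,0,0]])

```text
time_s: 59.08
eef_pos: [431.5, 385.3, 81.9]
orientation: [[0.973, -0.23, 0.0], [-0.23, -0.973, 0.0], [0.0, -0.0, -1.0]]
ft_force: [-0.8, 0.9, 0.9]
gripper_width: 0.5
finger_force: 0.7
```

Run:
```python
from h import *
s=ctrl.sense();print((s["eef_pos"][:2]-PV)@bx,s["eef_pos"][2],s["ft_force"][:2]@bx,s["ft_force"])
```

```text
-0.9968982080005181 81.85675016955351 -1.011479343688927 [-0.83199069  0.87721716  0.91642925]
```

jog_arm(dp=[[0.003,0,0],[0.006,0,0],[0.008,0,0],[0.008,0,0]], angular=[[0,0,0],[0,0,0],[0,0,0],[0,0,0]])

```text
time_s: 59.42
eef_pos: [434.8, 384.1, 81.6]
orientation: [[0.973, -0.23, -0.001], [-0.23, -0.973, -0.001], [-0.001, 0.001, -1.0]]
ft_force: [-2.9, 1.2, -1.2]
gripper_width: -0.0
finger_force: 1.1
```

jog_arm(dp=[[0.003,0,0],[0.006,0,0],[0.006,0,0]], angular=[[0,0,0],[0,0,0],[0,0,0]])

```text
time_s: 59.67
eef_pos: [437.0, 383.5, 81.6]
orientation: [[0.973, -0.23, -0.003], [-0.23, -0.973, -0.001], [-0.003, 0.001, -1.0]]
ft_force: [-5.7, 1.8, 0.7]
gripper_width: 0.0
finger_force: 2.7
```

jog_arm(dp=[[0.003,0,0],[0.006,0,0],[0.006,0,0]], angular=[[0,0,0],[0,0,0],[0,0,0]])

```text
time_s: 59.92
eef_pos: [437.4, 383.4, 81.5]
orientation: [[0.973, -0.23, -0.009], [-0.23, -0.973, -0.0], [-0.009, 0.002, -1.0]]
ft_force: [-14.2, 3.6, 5.2]
gripper_width: -0.3
finger_force: 7.6
```

jog_arm(dp=[[0.002,0,0],[0.004,0,0],[0.004,0,0]], angular=[[0,0,0],[0,0,0],[0,0,0]])

```text
time_s: 60.17
eef_pos: [437.6, 383.4, 81.4]
orientation: [[0.973, -0.23, -0.013], [-0.23, -0.973, 0.0], [-0.012, 0.003, -1.0]]
ft_force: [-20.3, 4.0, 6.7]
gripper_width: -0.0
finger_force: 10.9
```

jog_arm(dp=[[-0.02,0,0],[-0.06,0,0],[-0.12,0,0],[-0.15,0,-0.03],[-0.15,0,-0.1],[-0.15,0,-0.17],[-0.15,0,-0.24],[-0.15,0,-0.31],[-0.15,0,-0.38],[-0.15,0,-0.38]], angular=[[0,0,0],[0,0,0],[0,0,0],[0,0,0],[0,0,0],[0,0,0],[0,0,0],[0,0,0],[0,0,0],[0,0,0]])

```text
time_s: 61.0
eef_pos: [373.5, 401.9, 282.3]
orientation: [[0.973, -0.23, 0.014], [-0.23, -0.973, 0.01], [0.011, -0.013, -1.0]]
ft_force: [1.6, 1.4, 1.0]
gripper_width: -0.2
finger_force: 0.0
```

Run:
```python
from h import *
s=ctrl.sense();print(s["eef_pos"],s["ft_force"])
d=shot("wrist");save(d,"s2");g=d["image"].max(2)
print("tip on/off exp",proj(d,[sw(28.8,98.7),sw(-28.8,98.7),sw(0,48)]).round().tolist())
m=(g<48).astype(np.uint8)*255;m[300:]=0;m=cv2.morphologyEx(m,cv2.MORPH_OPEN,np.ones((5,5)))
for c,A,r in blobs(m,200): print(np.round(r[0]),A,np.round(r[1]),cv2.boundingRect(c))
t=shot("scene");save(t,"fin");hsv=cv2.cvtColor(t["image"],cv2.COLOR_BGR2HSV)
q=proj(t,[[545,-5.5,200]])[0];print("brick exp",q.round())
m=cv2.inRange(hsv,(8,18,150),(40,90,255))
for c,A,r in blobs(m,100):
    if np.hypot(*(np.array(r[0])-q))<40: print(np.round(r[0]),A,plane(t,[r[0]],195)[0].round(1))
```

```text
[373.52746051 401.89593556 282.30360819] [1.61867432 1.44397345 1.00497613]
tip on/off exp [[290.0, 75.0], [289.0, 143.0], [289.0, 107.0]]
[312. 290.] 239.5 [19. 17.] (303, 280, 18, 20)
[256. 290.] 244.0 [19. 17.] (247, 280, 18, 20)
[  4. 281.] 492.0 [47. 18.] (0, 257, 22, 43)
[284. 277.] 308.0 [44.  7.] (280, 255, 8, 45)
[290.  94.] 750.5 [29. 32.] (274, 79, 33, 30)
[60. 14.] 780.0 [21. 93.] (14, 4, 94, 22)
brick exp [265. 203.]
```

Run:
```python
from h import *
for n in ("scene","top"):
    t=shot(n);hsv=cv2.cvtColor(t["image"],cv2.COLOR_BGR2HSV);q=proj(t,[[545,-5.5,200]])[0];x,y=[int(v) for v in q]
    print(n,q.round(),hsv[y,x],hsv[y+25,x])
    s=hsv[...,1];w=np.zeros_like(s);w[y-30:y+31,x-30:x+31]=255
    m=cv2.inRange(hsv,(12,20,140),(35,120,255))&w
    for c,A,r in blobs(m,25): print(np.round(r[0],1),A,np.round(r[1]),plane(t,[r[0]],196)[0].round(1))
    # bar triangulation: expected px when shut
    print("bar exp",proj(t,[bar(16.05)]).round())
```

```text
scene [265. 203.] [ 21  14 249] [ 90   6 230]
[267.  211.5] 104.0 [16. 31.] [560.   11.3 196. ]
bar exp [[212. 189.]]
top [277. 204.] [ 25  20 233] [ 75   7 207]
[278.6 204.3] 117.0 [21. 14.] [544.8  -8.8 196. ]
bar exp [[329. 199.]]
```

```bash
python3 -c "
from rig import ctrl
print(ctrl.job_done())"
```

```text
the job is handed in; nothing more can be done
None
```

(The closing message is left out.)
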